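# Fit the bottle holder over a cranked rod and stock it

### The job

Put the blue bottle holder on the stand: thread its drilled boss over the free end of the bent rod, work it round the bend without forcing it, and bring it down until it sits fully home and level, boss on the stop collar, arm in the fork and cup on the rest pad. Then stand the clear dropper bottle with the orange teat upright in the holder's cup, setting it down gently, and let go; leave the amber bottle with the black teat and everything else where they are.

Things in the scene. Friction and masses are not known exactly. Their poses are not given: they have to be found in the camera images.
- stand: fixed upright stand; place and yaw vary. Grey base plate 100 x 215 x 12 mm (y -48 to +167 mm; the cup end is nearer the robot) with a steel rod 10 mm thick, stop collar, fork and rest pad. Origin at the base's underside on the axis of the rod's vertical leg; z up. The rod rises vertically to 130 mm, bends 30 degrees towards the stand's -x (to the right as the robot sees it) and goes on 100 mm straight to its free end
- upper_leg: slanted upper leg of the rod, fixed to the stand. Origin where the axes of the two straight legs meet, 130 mm above the bench; z along the slanted leg to its free end (z = 100 mm, red band below it), y is the stand's y. The bend is a smooth arc (radius 52 mm) that starts 14 mm before and ends 14 mm after this origin
- rod_tip (a point): free end of the rod, on its axis (top of the rounded end).
- seat (a point): centre of the top face of the dark stop collar (32 mm across) round the vertical leg, 45 mm above the bench; axes as the stand
- fork (a point): middle of the slot of the aluminium fork, level with the collar's top (45 mm), 42 mm from the seat along the stand's +y. Two cheeks 20 mm apart across x, 12 mm thick along y, flared at the top, reaching 63 mm height; slot floor at 38 mm, below the seated arm
- rest_pad (a point): centre of the top of the black rest pad (48 mm across), 45 mm above the bench, 137 mm from the seat along the stand's +y.
- holder: loose blue bottle holder, 54 x 182 x 44 mm, 0.10 to 0.16 kg, lying right side up on its flat underside. Origin at the underside below the middle of the finger grip; z up, y along the arm from boss (y = -85 mm) to cup (y = +52 mm). Arm 14 mm wide and high. It balances within 10 mm of the finger grip. Seated, its y is the stand's +y
- bore (a point): centre of the bore of the holder's boss, 9 mm above the underside, half way through. Boss 36 mm across, 18 mm high; bore 18 mm in diameter, straight through along the holder's z
- finger_grip (a point): middle of the finger grip, 30 mm above the holder's underside: an upright block 14 mm wide (x), 34 mm long (y), reaching from the underside to 44 mm; pinch its 14 mm width
- cup_floor (a point): centre of the inner floor of the holder's cup, 4 mm above the underside; the open round cup is 54 mm outside, 48 mm inside, 34 mm high
- dropper_bottle: loose clear glass dropper bottle with black screw collar and orange teat, 36 mm across, 108 mm high, about 0.1 kg, standing upright. Origin at the centre of its underside, z up. Body 36 mm across up to 63 to 70 mm, black collar 22 mm across from 70 to 81 mm, teat 14 mm across above.
- amber_bottle: loose brown dropper bottle with a black teat, 32 mm across, 100 mm high: the wrong bottle, to be left alone; it may stand at either bottle's place. Origin at the centre of its underside.
- mortar: bystander: agate mortar 65 mm across, 22 mm high; origin under its centre.
- die: bystander: grey steel pellet die, 37 mm across, 48 mm high; origin under its centre.
- jar: bystander: white jar with blue lid, 51 mm across, 56 mm high; origin under its centre.
- carton: bystander: white carton 42 x 52 x 59 mm; origin under its centre.
Not all that is in view belongs to the job. What is shaped like the dropper_bottle but purple or red is not meant.

How it is judged:
By the outcome, as a careful person would: the job done as asked, in the order asked, and still so for the second after the job is handed in, with the robot touching nothing.
It also fails if it takes over 69 s, if anything falls off the work surface, if the arm or the gripper's body presses on something with over 40 N, if the wrist force passes 120 N, or if a joint passes its speed limit or range.

### The arm

A 6-joint arm with a two-finger parallel gripper is mounted at the origin on a cart in front of the work surface, level with it; the furniture and walls round the work are solid. World frame = base frame: x ahead of the robot, y to its left, z up, the work surface at z = 0. Lengths are in m, angles in degrees, forces in N, time in s.
With the tool pointing down it reaches from about 0.3 to 0.875 m from the base axis. Payload 4.2 kg.
Tool frame: the origin (TCP) lies midway between the tips of the shut fingers; the grasp point (between the pads) lies 19 mm behind it (robot.grasp_offset is the distance from the TCP to the grasp point, in m); z points along the fingers, y is the direction in which the jaws open and shut (so a half turn about z gives the same grasp; the last joint's range is limited). The gripper opens to 85 mm and grips with 20 to 120 N. Pads are 22 mm wide; open, the fingers measure 114 mm over their backs; the gripper's body (76 mm by 85 mm) begins 54 mm behind the grasp point. The pads swing forward as they close: fully open they stand 13 mm farther back than shut.
Start: joints at [62.223, 18.312, 89.639, -0, 72.044, -1.146], TCP at [0.258, 0.514, 0.231] pointing down, gripper open.
Joint ranges: [-177.97, 177.97], [-48.28, 115.42], [12.27, 149.76], [-77.06, 257.06], [2.81, 150.46], [-146.56, 146.56]. Speed limits (degrees/s): [147.25, 147.25, 180, 180, 180, 180].

### API

Orientations are given as a 3x3 rotation matrix whose columns are the frame's x, y, z axes.
In Python, from rig import robot gives the robot as it stands.
- The arm moves only by the shell command python3 -m handwheel 'ROWS' [FORCE]. ROWS is JSON, a list of rows, each a list of 5 numbers: the shift along the world's x, y, z in mm, then the turn about the world's z in degrees, then the opening, from 0 (shut) to 1 (fully open). In form: [[tx, ty, tz, spin, fingers], ...]. A call has 1 to 20 rows; each row is the pose to reach, as a shift and turn from the pose commanded when the call began; what a row does not reach only later rows make up. A row lasts 1/8 s, in which the tool goes at most 62.5 mm and 10.7 degrees, less where a joint would pass 70% of its speed; a pose out of reach is approached as far as the arm can. A call with a gripper value outside its range is refused whole. The fingers move at their own pace and stop on an object; FORCE is the grip in N (left out, the last holds). Time passes only in rows, so rows that repeat a pose let the fingers close. It gives the time, the measured TCP pose, the force and the opening at its end, in the units of the state.
- robot.get_obs(): the state, without advancing time (a new reading comes with each control period).
- robot.snapshot(name): name is "side" or "top"; returns a dict with "frame" (384x512x3 uint8, red, green, blue), "fx", "fy", "cx", "cy" (pixels), "world_to_cam" (4x4, takes a point from world to camera coordinates). Camera axes: x right, y up, looking along -z (the intrinsics and any distortion apply to the point x, -y, -z); pixel columns grow to the right and rows downward; lengths in m; the calibration is good to about 2 mm. A picture is of the moment at which its call begins. There is no depth.
- robot.finish_job(): hands the job in, once; it reports no verdict.
The state is a dict: "time": time; "joint_pos": joint angles; "dq": joint speeds; "effort": joint torques, N m; "ee_pos": TCP position; "tool_rot": TCP orientation; "ft_force": force on the tool from outside, world axes, zero at the start; "moment": the same for the moment, N m; "gripper_width": finger opening in m.
Only numpy, scipy, OpenCV 4.12 (cv2) and the standard library are available. Lean on these libraries where they do the work, as an engineer would, in place of code of your own. Each camera call takes 0.05 s, during which the arm holds its last target.

## Working session

There is one attempt and no reset: what is moved stays moved. The work goes in short steps, Python scripts to look and compute and a shell command to move; the robot and the scene stay as the last step left them, time stands still between calls to the robot, and variables do not carry over. Pictures are saved under pics/ and viewed, and the job is handed in when it is done.

```bash
mkdir -p pics; ls; python3 - <<'E'
from rig import robot
import cv2
o=robot.get_obs();print(o)
for n in("side","top"):
    s=robot.snapshot(n);cv2.imwrite(f"pics/{n}0.png",s["frame"][:,:,::-1]);print(n,[s[k] for k in("fx","fy","cx","cy")],s["world_to_cam"],s.keys())
E
```

```text
pics
{'time': 0.0, 'joint_pos': array([ 6.22226068e+01,  1.83529591e+01,  8.97084207e+01, -3.84361022e-04,
        7.20431858e+01, -1.14802220e+00]), 'dq': array([ 0.01828647, -0.12268599, -0.08276025, -0.09062816, -0.01797651,
       -0.02397361]), 'effort': array([-2.19883208e-03, -4.15524817e+01, -2.34159064e+01, -1.46637467e-04,
        8.13828752e-03, -4.42769158e-05]), 'ee_pos': array([0.25751828, 0.51356612, 0.23045539]), 'tool_rot': array([[-8.93925506e-01,  4.48214766e-01, -8.44878292e-04],
       [ 4.48215561e-01,  8.93924042e-01, -1.61768129e-03],
       [ 3.01883782e-05, -1.82477416e-03, -9.99998335e-01]]), 'ft_force': array([-0.24410839, -0.39640195, -0.00603495]), 'moment': array([0.00340893, 0.0137923 , 0.00572612]), 'gripper_width': 0.08513310829789485}
side [487.91227571357524, 487.91227571357524, 248.87108104675704, 196.07353248352985] [[ 0.80212749 -0.59714053 -0.00383024 -0.44816284]
 [ 0.48067721  0.64185215  0.59747405 -0.35468864]
 [-0.35431753 -0.48109147  0.8018791  -1.49092653]
 [ 0.          0.          0.          1.        ]] dict_keys(['frame', 'fx', 'fy', 'cx', 'cy', 'world_to_cam'])
top [360.9352720897057, 360.9352720897057, 252.44890102536417, 188.81898229835812] [[ 0.0233061  -0.99967473  0.01035709 -0.01149316]
 [ 0.98273348  0.02481078  0.18335573 -0.56613993]
 [-0.18355306  0.00590495  0.98299207 -1.57179306]
 [ 0.          0.          0.          1.        ]] dict_keys(['frame', 'fx', 'fy', 'cx', 'cy', 'world_to_cam'])
```

View pics/side0.png

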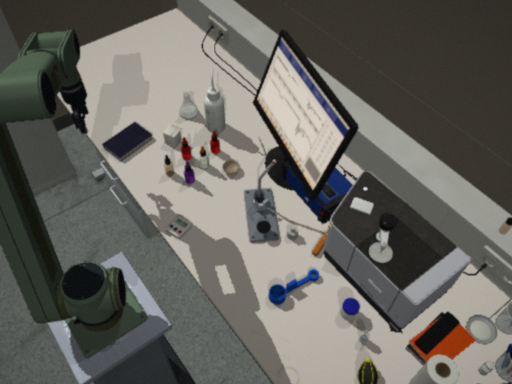

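View pics/top0.png

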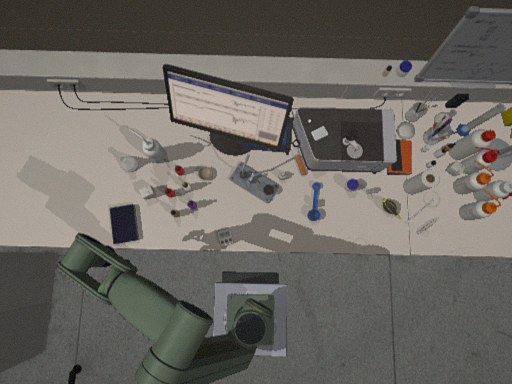

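```bash
cat > h.py <<'E'
import numpy as np,cv2
from rig import robot
def crop(s,x0,y0,x1,y1,k,name):
    f=s["frame"][y0:y1,x0:x1,::-1];cv2.imwrite("pics/"+name,cv2.resize(f,None,fx=k,fy=k,interpolation=cv2.INTER_CUBIC))
def ray(s,u,v):
    M=s["world_to_cam"];R=M[:3,:3];t=M[:3,3]
    d=np.array([(u-s["cx"])/s["fx"],-(v-s["cy"])/s["fy"],-1.]);return -R.T@t,R.T@d
def onz(s,u,v,z):
    c,d=ray(s,u,v);return c+d*(z-c[2])/d[2]
def proj(s,p):
    q=s["world_to_cam"]@np.r_[p,1];return np.array([s["cx"]+s["fx"]*q[0]/-q[2],s["cy"]-s["fy"]*q[1]/-q[2]])
def tri(s1,p1,s2,p2):
    A=[];b=[]
    for s,p in((s1,p1),(s2,p2)):
        c,d=ray(s,*p);d/=np.linalg.norm(d);P=np.eye(3)-np.outer(d,d);A.append(P);b.append(P@c)
    return np.linalg.lstsq(np.vstack(A),np.hstack(b),rcond=None)[0]
E
python3 - <<'E'
from h import *
a=robot.snapshot("side");b=robot.snapshot("top")
np.save("s0.npy",a,allow_pickle=True);np.save("t0.npy",b,allow_pickle=True)
crop(a,150,120,350,270,4,"sA.png");crop(a,230,150,350,310,4,"sB.png")
crop(b,160,130,360,255,4,"tA.png")
E
```

```text
(no output)
```

View pics/sA.png

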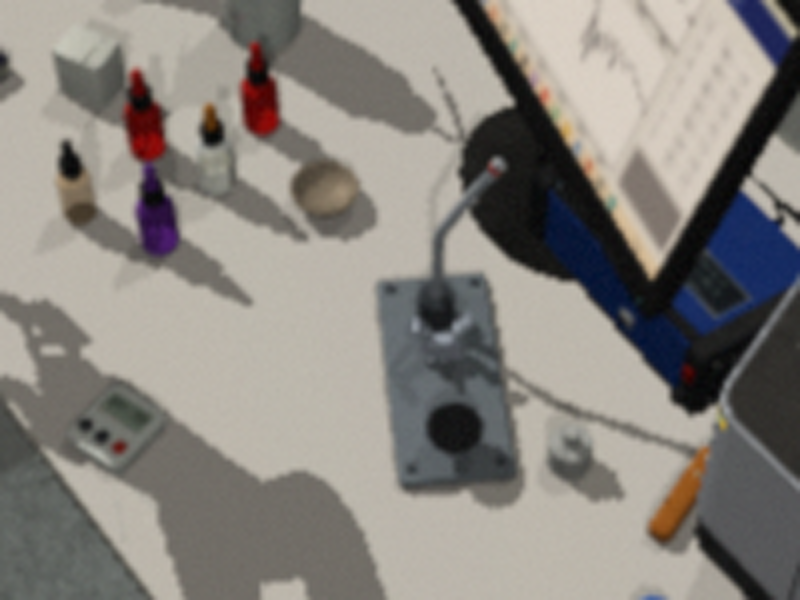

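View pics/tA.png

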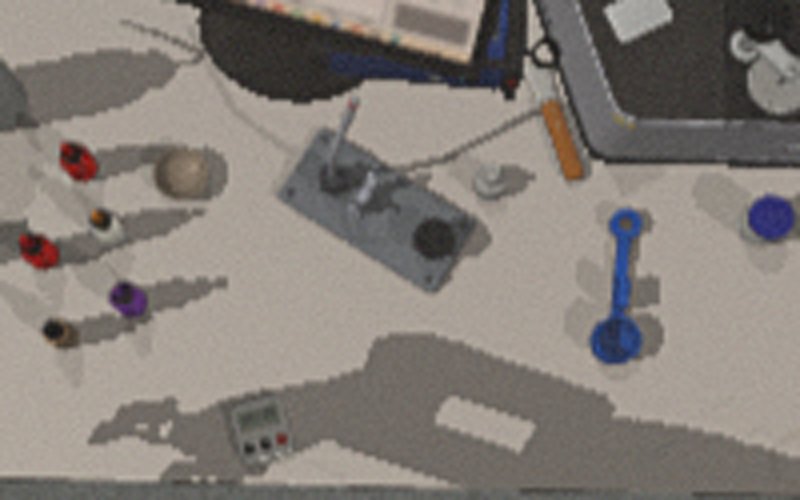

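View pics/sB.png

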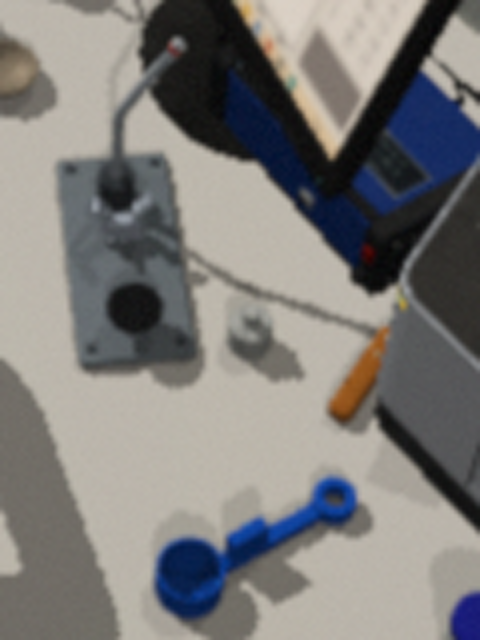

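```bash
python3 - <<'E'
from h import *
a=np.load("s0.npy",allow_pickle=True).item();b=np.load("t0.npy",allow_pickle=True).item()
def cen(s,box,f):
    x0,y0,x1,y1=box;r=s["frame"][y0:y1,x0:x1].astype(int);m=f(r).astype(np.uint8)
    n,l,st,c=cv2.connectedComponentsWithStats(m);i=1+np.argmax(st[1:,4]);return c[i]+[x0,y0],st[i], (l==i)
dark=lambda r:r.max(2)<60
pa,st,_=cen(a,(250,215,280,240),dark);print(pa,st);pb,st,_=cen(b,(262,182,277,198),dark);print(pb,st)
print("pad",onz(a,*pa,.045),onz(b,*pb,.045),tri(a,pa,b,pb))
blue=lambda r:(r[...,2]>r[...,0]+40)&(r[...,2]>r[...,1]+25)
for s,box,n in((a,(262,262,325,310),"s"),(b,(300,178,330,225),"t")):
    c,st,m=cen(s,box,blue);print(n,c,st)
    ys,xs=np.nonzero(m);v=cv2.resize(m.astype(np.uint8)*255,None,fx=8,fy=8,interpolation=cv2.INTER_NEAREST)
    cv2.imwrite(f"pics/mask_{n}.png",v)
# tip
ta=(230+179/4,150+42/4);tb=(160+353/4,130+101/4)
print("tip",tri(a,ta,b,tb), )
# corners of base top z=.012 (side crop coordinates)
for p in((58,160),(163,154),(197,355),(84,368)): print("side corner",onz(a,230+p[0]/4,150+p[1]/4,.012))
for p in((323,128),(277,193),(430,292),(478,215)): print("top corner",onz(b,160+p[0]/4,130+p[1]/4,.012))
for p,q,z in(((205,190),(105,225),.0),): 
    print("bottle",onz(a,150+216/4,120+188/4,0))
    print("teat tip",tri(a,(150+210/4,120+107/4),b,(160+98/4,130+211/4)))
E
```

```text
[263.56050955 227.67515924] [  7   6  14  17 157]
[268.4025974  189.32467532] [ 2  3 10 10 77]
pad [ 0.56390736 -0.0749242   0.045     ] [ 0.5671307  -0.06997136  0.045     ] [ 0.5684123  -0.07025478  0.03538733]
s [289.20695971 287.11538462] [  7   7  50  35 546]
t [314.62433862 203.58201058] [  8   4  12  39 189]
tip [0.67818993 0.0229477  0.21389437]
side corner [0.62123355 0.11022082 0.012     ]
side corner [0.70097465 0.05899409 0.012     ]
side corner [ 0.59259656 -0.12466149  0.012     ]
side corner [ 0.50937813 -0.07822164  0.012     ]
top corner [0.69998004 0.0596812  0.012     ]
top corner [0.6209127  0.11068945 0.012     ]
top corner [ 0.50945369 -0.06848641  0.012     ]
top corner [ 0.60082429 -0.12264305  0.012     ]
bottle [ 5.69189842e-01  2.96729500e-01 -2.22044605e-16]
teat tip [0.57490294 0.29903193 0.10676205]
```

```bash
python3 - <<'E'
from h import *
a=np.load("s0.npy",allow_pickle=True).item();b=np.load("t0.npy",allow_pickle=True).item()
crop(a,262,260,326,312,12,"hs.png");crop(b,298,176,332,226,12,"ht.png");crop(a,158,125,230,190,10,"bs.png");crop(b,165,158,215,218,10,"bt.png")
print("die",onz(a,230+250/4,150+330/4,.03),onz(b,160+490/4,130+180/4,.045))
E
```

```text
die [ 0.63555647 -0.14025202  0.03      ] [ 0.63513958 -0.13322272  0.045     ]
```

View pics/hs.png

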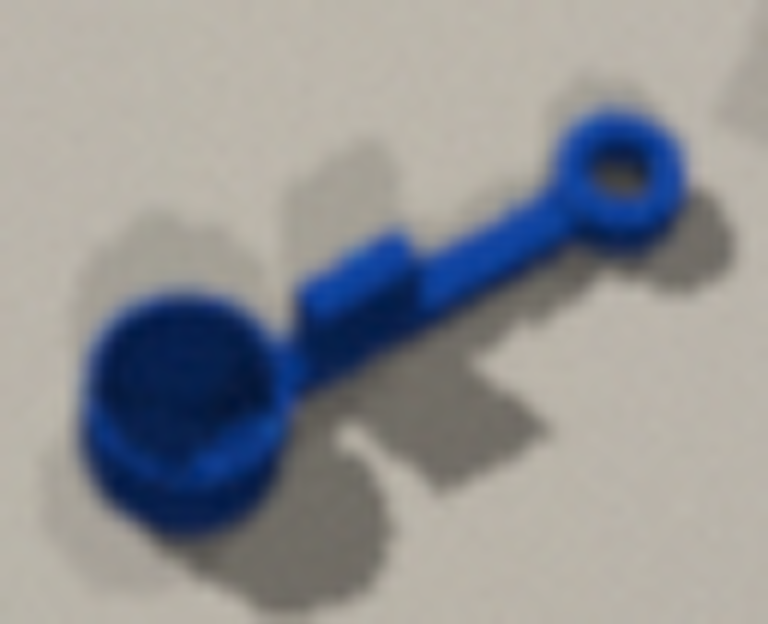

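View pics/ht.png

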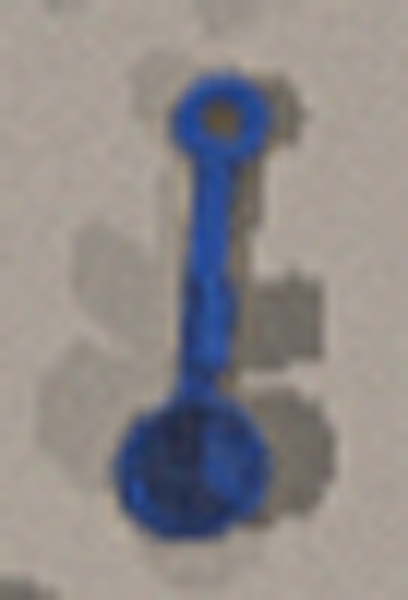

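View pics/bs.png

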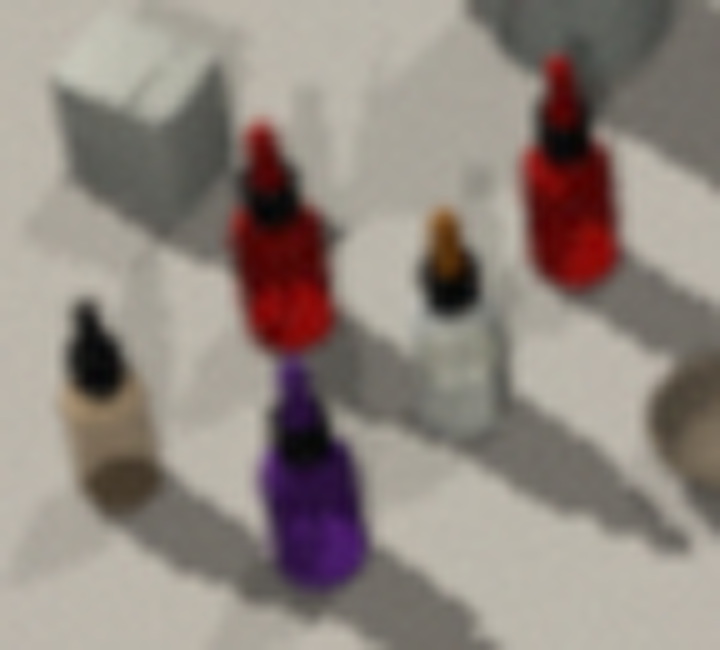

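View pics/bt.png

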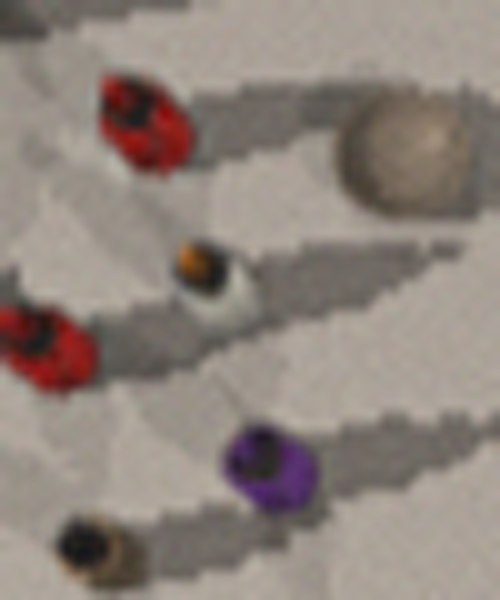

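```bash
python3 - <<'E'
from h import *
a=np.load("s0.npy",allow_pickle=True).item();b=np.load("t0.npy",allow_pickle=True).item()
S=lambda x,y,z:onz(a,262+x/12-.5,260+y/12-.5,z)
T=lambda x,y,z:onz(b,298+x/12-.5,176+y/12-.5,z)
for n,p,q in(("boss",S(619,174,.018),T(221,120,.018)),("cup",S(186,388,.034),T(195,467,.034)),("grip",S(360,277,.044),T(209,320,.044))):print(n,p,q)
bo=(S(619,174,.018)+T(221,120,.018))/2;cu=(S(186,388,.034)+T(195,467,.034))/2
d=(cu-bo)[:2];print("len",np.linalg.norm(d),"yaw of y",np.degrees(np.arctan2(d[1],d[0])),"grip",bo[:2]+d*85/137)
S=lambda x,y,z:onz(a,158+x/10-.5,125+y/10-.5,z)
T=lambda x,y,z:onz(b,165+x/10-.5,158+y/10-.5,z)
print("bottle",S(458,402,0),S(446,218,.105),T(190,264,.107),T(203,270,.08))
print("purple",S(318,550,0),T(245,450,.1)); print("redL",S(290,315,0),S(262,130,.105)); print("redR",S(575,252,0),S(558,65,.105)); print("amber",S(122,482,0),S(85,308,.1));print("mortar",S(730,430,.015))
# base
m=np.zeros(1)
E
```

```text
boss [ 0.59388912 -0.2935336   0.018     ] [ 0.59563911 -0.29032241  0.018     ]
cup [ 0.45861383 -0.27873822  0.034     ] [ 0.45949817 -0.27640003  0.034     ]
grip [ 0.51029223 -0.28472489  0.044     ] [ 0.5138232  -0.28031058  0.044     ]
len 0.13646563948061993 yaw of y 173.96017139264478 grip [ 0.51056565 -0.28301921]
bottle [0.57334254 0.30777894 0.        ] [0.57511908 0.30331947 0.105     ] [0.57024349 0.30282182 0.107     ] [0.57297572 0.302022   0.08      ]
purple [4.92499131e-01 2.79015731e-01 2.22044605e-16] [0.49022978 0.27561546 0.1       ]
redL [0.54594509 0.38285198 0.        ] [0.54523005 0.37997556 0.105     ]
redR [0.65156212 0.34412883 0.        ] [0.65026558 0.34228192 0.105     ]
amber [0.45144894 0.35030932 0.        ] [0.45054039 0.34839046 0.1       ]
mortar [0.64066166 0.2243476  0.015     ]
```

```bash
python3 -m handwheel '[[253,-797,-60,-159.4,1],[253,-797,-60,-159.4,1],[253,-797,-60,-159.4,1],[253,-797,-60,-159.4,1],[253,-797,-60,-159.4,1],[253,-797,-60,-159.4,1],[253,-797,-60,-159.4,1],[253,-797,-60,-159.4,1],[253,-797,-60,-159.4,1],[253,-797,-60,-159.4,1],[253,-797,-60,-159.4,1],[253,-797,-60,-159.4,1],[253,-797,-60,-159.4,1],[253,-797,-60,-159.4,1],[253,-797,-60,-159.4,1],[253,-797,-130,-159.4,0.6],[253,-797,-130,-159.4,0.6],[253,-797,-130,-159.4,0.6]]' 40; python3 - <<'E'
from h import *
o=robot.get_obs();y=o["tool_rot"][:,1];print(o["time"],o["ee_pos"],np.degrees(np.arctan2(y[1],y[0])),o["joint_pos"])
a=robot.snapshot("side");crop(a,232,222,352,312,6,"s1.png")
E
```

```text
time: 2.45
ee_pos: [0.511, -0.2831, 0.1017]
tool_rot: [[0.994, -0.105, -0.0], [-0.105, -0.994, 0.0], [-0.0, -0.0, -1.0]]
ft_force: [0.0, 0.9, 0.6]
gripper_width: 0.0513
2.45 [ 0.51098858 -0.28306271  0.10172455] -96.0210698851432 [-3.01099176e+01  2.53421450e+01  9.88395176e+01 -5.38573206e-03
  5.58316817e+01  6.59141774e+01]
```

View pics/s1.png

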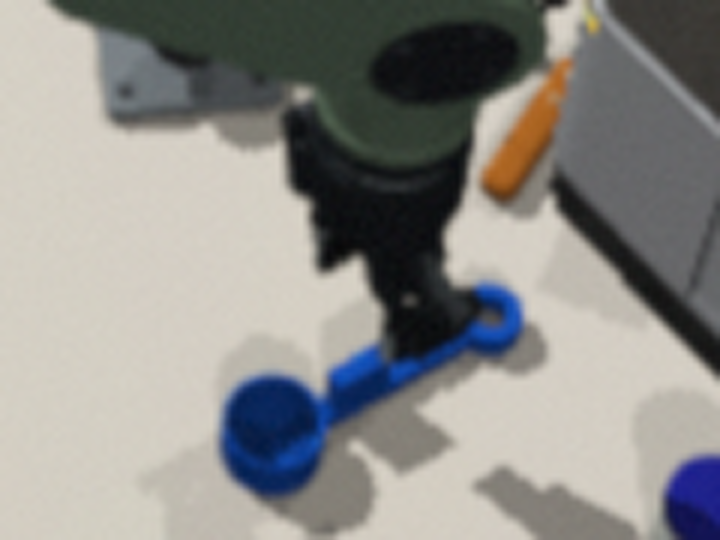

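```bash
python3 -m handwheel '[[0,0,-45,0,0.6],[0,0,-85,0,0.6],[0,0,-89,0,0.6],[0,0,-89,0,0.0],[0,0,-89,0,0.0],[0,0,-89,0,0.0],[0,0,-89,0,0.0],[0,0,-89,0,0.0]]' 25; python3 - <<'E'
from h import *
o=robot.get_obs();print(o["ft_force"],o["moment"])
a=robot.snapshot("side");crop(a,232,222,352,312,6,"s2.png")
E
```

```text
time: 3.5
ee_pos: [0.5122, -0.2838, 0.0146]
tool_rot: [[0.994, -0.105, 0.004], [-0.105, -0.994, -0.002], [0.004, 0.002, -1.0]]
ft_force: [-0.1, 0.2, 6.9]
gripper_width: 0.0136
[-0.12959753  0.24961771  6.87720549] [0.14560213 0.00776929 0.00457053]
```

View pics/s2.png

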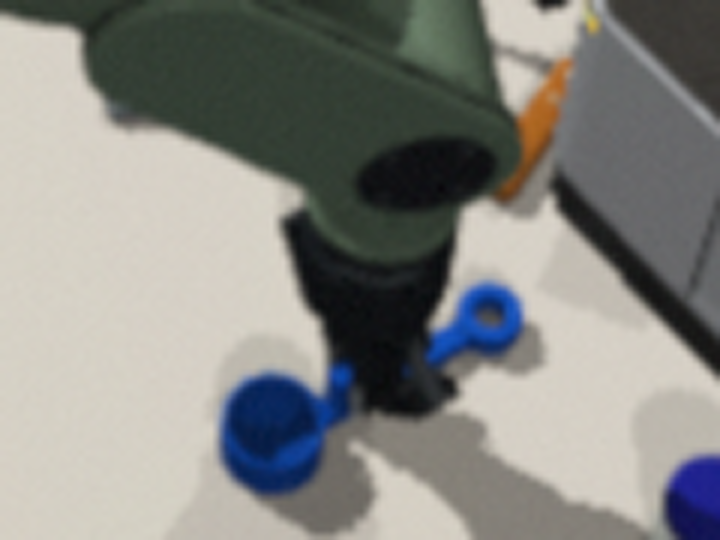

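```bash
python3 - <<'E'
from h import *
a=np.load("s0.npy",allow_pickle=True).item();b=np.load("t0.npy",allow_pickle=True).item()
print("mon corner",tri(a,(150+652/4,120+300/4),b,(160+512/4,130+97/4)))
print("mon corner left low",tri(a,(256,103),b,(167,117)))
print("box bottom",onz(a,325,250,0),onz(a,396,322,0)); print("box top near-left",tri(a,(150+735/4,120+385/4),b,(160+590/4,130+150/4)))
E
```

```text
mon corner [ 0.69516845 -0.14412434  0.19233369]
mon corner left low [0.89484012 0.40576226 0.06091918]
box bottom [ 0.69178257 -0.24417959  0.        ] [ 0.69506783 -0.55843727  0.        ]
box top near-left [ 0.66080213 -0.23715476  0.20279774]
```

```bash
python3 -m handwheel '[[0,0,30,0,0],[0,0,80,0,0],[0,0,135,0,0],[0,10,190,0,0],[0,40,237,0,0],[0,85,245,-4,0],[0,130,245,-8,0],[0,175,245,-12,0],[0,220,245,-16,0],[0,265,245,-20,0],[5,305,245,-24.5,0],[35,335,245,-24.5,0],[70,347,245,-24.5,0],[90,347,245,-24.5,0],[90,347,245,-24.5,0],[90,347,245,-24.5,0]]'; python3 - <<'E'
from h import *
o=robot.get_obs();print(o["ft_force"],o["moment"],o["joint_pos"])
a=robot.snapshot("side");b=robot.snapshot("top");crop(a,200,120,320,210,6,"s3.png");crop(b,200,130,300,205,8,"t3.png")
np.save("s3.npy",a,allow_pickle=True);np.save("t3.npy",b,allow_pickle=True)
E
```

```text
time: 5.55
ee_pos: [0.5998, 0.0638, 0.2575]
tool_rot: [[0.861, -0.508, -0.001], [-0.508, -0.861, -0.0], [-0.001, 0.001, -1.0]]
ft_force: [-0.9, -0.5, -1.7]
gripper_width: 0.0133
[-0.90319569 -0.52070231 -1.69163187] [-0.00655795 -0.00165877 -0.0219826 ] [ 4.98199409e+00  2.00898670e+01  8.31863433e+01 -1.50155919e-03
  7.67750750e+01  1.25527265e+02]
```

View pics/s3.png

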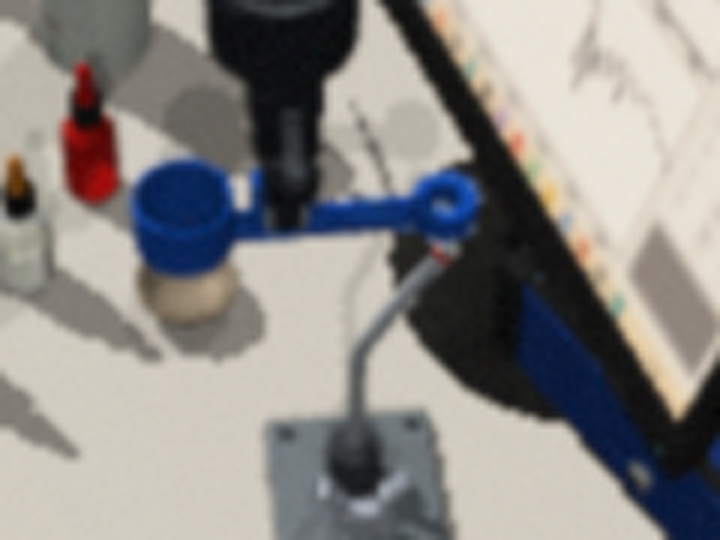

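View pics/t3.png

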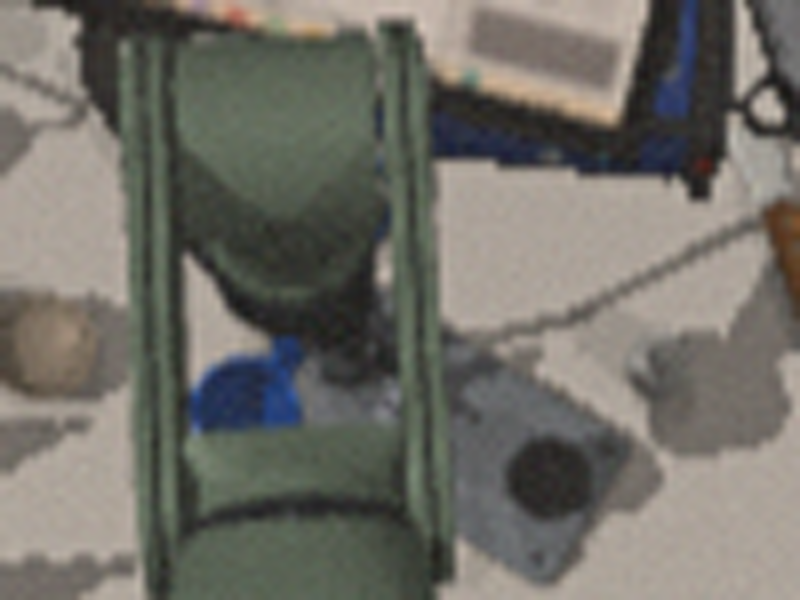

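```bash
python3 - <<'E'
from h import *
a=np.load("s3.npy",allow_pickle=True).item();a0=np.load("s0.npy",allow_pickle=True).item();b0=np.load("t0.npy",allow_pickle=True).item()
P=lambda x,y:(200+x/6-.5,120+y/6-.5)
f=a["frame"].astype(int);m=((f[...,2]>f[...,0]+40)&(f[...,2]>f[...,1]+25)).astype(np.uint8);m[:,:220]=0;m[:120]=0;m[163:]=0;m[:,283:]=0
crop(a,262,140,286,170,20,"boss.png")
ys,xs=np.nonzero(m[:,268:283]);print(xs.min()+268,xs.max()+268,ys.min(),ys.max())
bo=onz(a,*P(446,202),.261);cu=onz(a,*P(183,200),.277)
print(bo,cu,np.linalg.norm((cu-bo)[:2]),np.degrees(np.arctan2(*(cu-bo)[1::-1])))
tcp=robot.get_obs()["ee_pos"];y=np.array([np.cos(np.radians(149.5)),np.sin(np.radians(149.5)),0]);print("nominal bore",tcp-y*.085,"diff",bo-(tcp-y*.085))
print("tip px predicted",proj(a,np.array([.679,.021,.2166])),"tip on z=.2166 from px",onz(a,230+179/4-.5,150+42/4-.5,.2166))
E
```

```text
268 279 148 159
[0.67008841 0.01707528 0.261     ] [0.55327453 0.0885495  0.277     ] 0.13694541459589576 148.53903425504905
nominal bore [0.67305841 0.0206248  0.25774196] diff [-0.00297001 -0.00354952  0.00325804]
tip px predicted [274.73421804 160.41719275] tip on z=.2166 from px [0.67885579 0.02331938 0.2166    ]
```

View pics/boss.png

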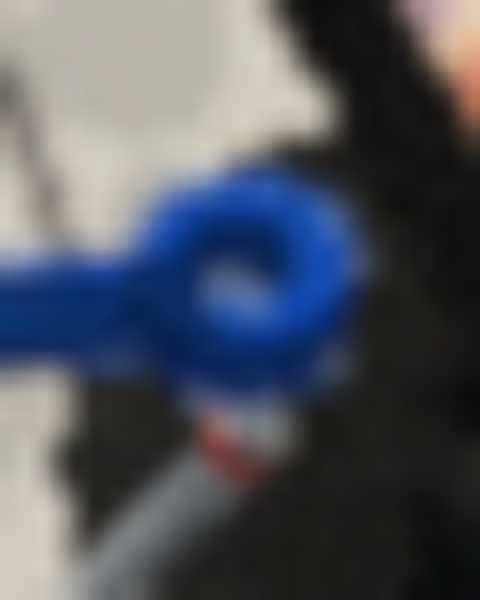

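```bash
python3 -m handwheel '[[5,1,-7,0,0],[8,2,-16,0,0],[8,2,-19,0,0],[8,2,-19,0,0]]'; python3 - <<'E'
from h import *
a=robot.snapshot("side");b=robot.snapshot("top");crop(a,262,140,290,168,20,"boss2.png");crop(b,235,145,263,166,20,"boss2t.png")
E
```

```text
time: 6.15
ee_pos: [0.6085, 0.066, 0.2377]
tool_rot: [[0.861, -0.508, -0.001], [-0.508, -0.861, -0.0], [-0.001, 0.001, -1.0]]
ft_force: [-0.5, -0.1, -1.2]
gripper_width: 0.0138
```

View pics/boss2.png

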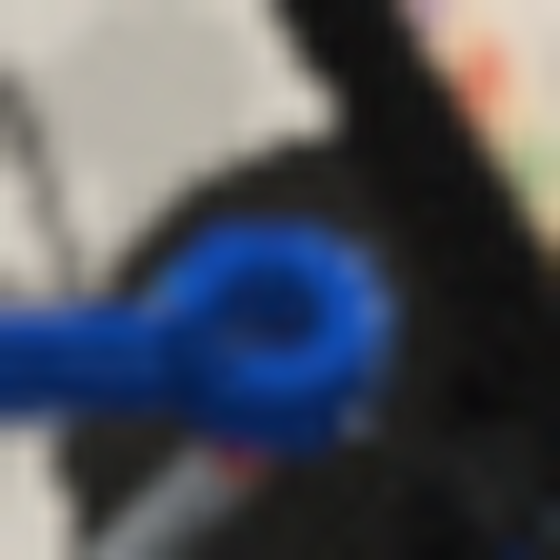

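View pics/boss2t.png

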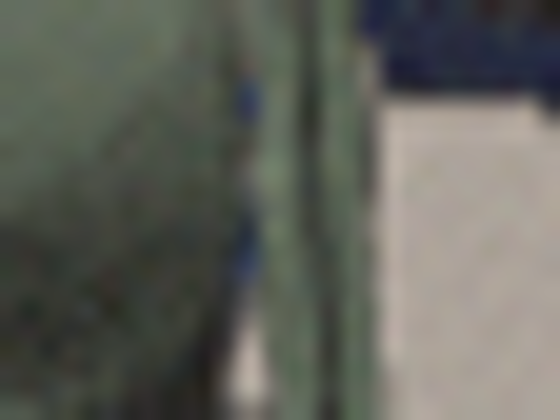

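```bash
python3 - <<'E'
from h import *
a=robot.snapshot("side")
print(onz(a,275.4,154.75,.2411),onz(a,275.0,160.3,.2166),onz(a,274.5,160.2,.2166), proj(a,np.array([.679,.021,.2411])))
E
```

```text
[0.68151595 0.0222907  0.2411    ] [0.6799926 0.0208768 0.2166   ] [0.6789709  0.02217265 0.2166    ] [275.03282208 155.3518095 ]
```

```bash
python3 -m handwheel '[[-1,-1,-4,0,0],[-1,-1,-8,0,0],[-2,-0.5,-11,0,0],[-3,0,-14,0,0],[-3,0,-14,0,0]]'; python3 - <<'E'
from h import *
o=robot.get_obs();print(o["ft_force"],o["moment"])
a=robot.snapshot("side");crop(a,262,140,290,168,20,"boss3.png")
E
```

```text
time: 6.92
ee_pos: [0.6055, 0.0661, 0.224]
tool_rot: [[0.861, -0.508, -0.001], [-0.508, -0.861, -0.0], [-0.001, 0.001, -1.0]]
ft_force: [0.4, -0.8, -1.5]
gripper_width: 0.0137
[ 0.37998252 -0.83791546 -1.51171858] [-0.04524923  0.0089773  -0.03331654]
```

View pics/boss3.png

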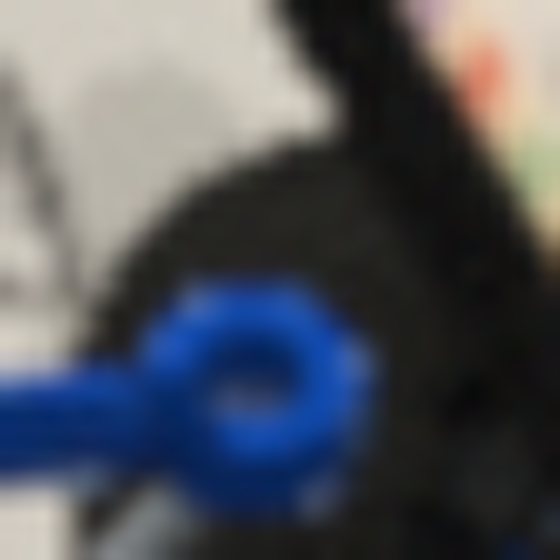

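```bash
python3 -m handwheel '[[-2,1,-1,0,0],[-3,2,-2,0,0],[-4.5,2.5,-3,0,0],[-4.5,2.5,-3,0,0]]'; python3 -m handwheel '[[-1.5,1,-1,0,0],[-3,2,-2,0,0],[-3,2,-2,0,0]]';python3 - <<'E'
from h import *
o=robot.get_obs();print(o["ft_force"],o["moment"])
a=robot.snapshot("side");crop(a,200,110,300,185,8,"s4.png")
E
```

```text
time: 7.48
ee_pos: [0.6019, 0.0683, 0.2214]
tool_rot: [[0.861, -0.508, 0.002], [-0.508, -0.861, -0.001], [0.002, -0.0, -1.0]]
ft_force: [3.1, -1.1, -2.5]
gripper_width: 0.0134
time: 7.85
ee_pos: [0.6016, 0.0687, 0.2204]
tool_rot: [[0.861, -0.508, 0.009], [-0.508, -0.861, -0.004], [0.009, -0.001, -1.0]]
ft_force: [9.1, -5.0, -2.0]
gripper_width: 0.0133
[ 9.05288758 -5.04636905 -2.00281966] [-0.95055227 -1.51009207 -0.05728739]
```

View pics/s4.png

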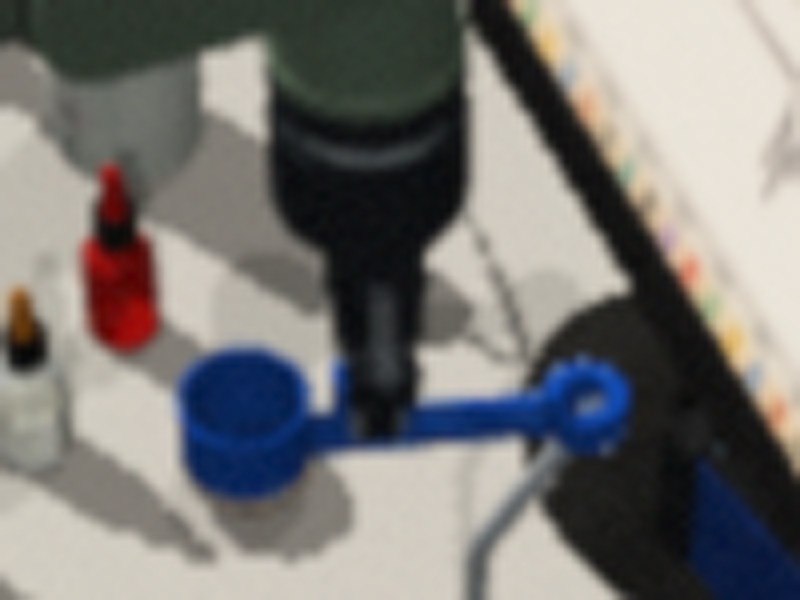

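```bash
python3 -m handwheel '[[3,-2,6,0,0],[4,-2,20,0,0],[0,-2,36,0,0],[-30,-10,36,0,0],[-50,-10,36,10,0],[-50,-10,36,20,0],[-50,-10,36,30,0],[-50,-10,36,40,0],[-50,-10,36,50,0],[-50,-10,36,60,0],[-50,-10,36,70,0],[-50,-10,36,80,0],[-50,-10,36,90,0],[-50,-10,36,100,0],[-50,-10,36,110,0],[-50,-10,36,120,0],[-50,-10,36,130,0],[-50,-10,36,140,0],[-50,-10,36,150,0],[-50,-10,36,160,0]]' 20;  python3 -m handwheel '[[0,0,0,10,0],[30,-3,0,20,0],[65,-6,0,20.5,0],[74,-7,0,20.5,0],[74,-7,0,20.5,0]]' ;python3 - <<'E'
from h import *
o=robot.get_obs();print(o["ft_force"],o["moment"],o["joint_pos"])
a=robot.snapshot("side");crop(a,220,110,320,185,8,"s5.png")
E
```

```text
time: 10.4
ee_pos: [0.5476, 0.0609, 0.2566]
tool_rot: [[-0.64, 0.768, 0.0], [0.768, 0.64, 0.001], [0.0, 0.001, -1.0]]
ft_force: [-0.1, -0.2, -0.5]
gripper_width: 0.0138
time: 11.02
ee_pos: [0.6217, 0.0537, 0.2555]
tool_rot: [[-0.866, 0.501, -0.001], [0.501, 0.866, 0.0], [0.001, -0.0, -1.0]]
ft_force: [-0.3, 0.5, -0.5]
gripper_width: 0.0133
[-0.2578023   0.52844915 -0.48202729] [-0.04217292  0.00562527 -0.03395985] [ 3.87242991e+00  2.20889902e+01  8.04054630e+01  2.60508430e-02
  7.75682451e+01 -5.60966645e+01]
```

View pics/s5.png

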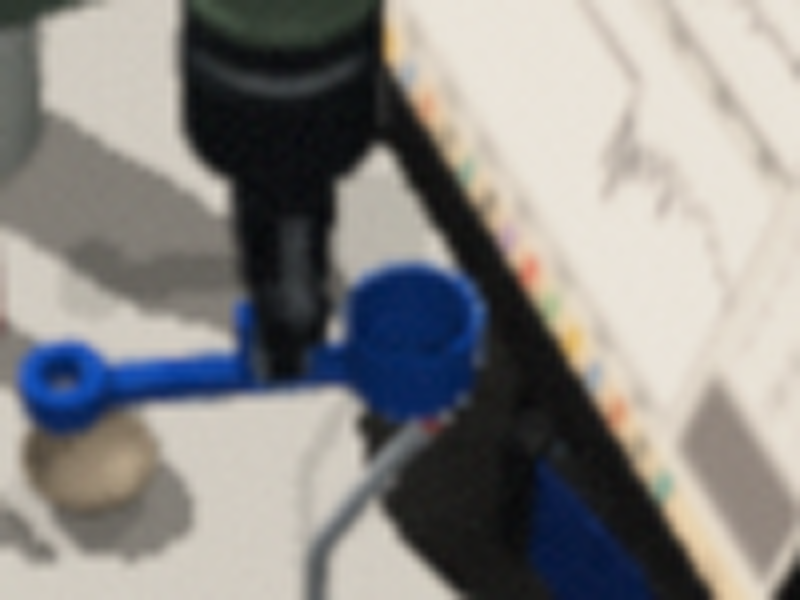

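```bash
python3 -m handwheel '[[0,0,-10,0,0],[0,0,-20,0,0],[0,0,-25,0,0],[0,0,-28,0,0],[0,0,-30,0,0],[0,0,-30,0,0]]' ;python3 - <<'E'
from h import *
o=robot.get_obs();print(o["ft_force"],o["moment"])
a=robot.snapshot("side");crop(a,220,110,320,185,8,"s6.png")
E
```

```text
time: 11.82
ee_pos: [0.6222, 0.0533, 0.2265]
tool_rot: [[-0.866, 0.5, 0.002], [0.5, 0.866, -0.001], [-0.002, 0.0, -1.0]]
ft_force: [-1.5, -1.2, 5.1]
gripper_width: 0.0136
[-1.46407036 -1.15958555  5.11802822] [-0.3176121   0.06750108 -0.10253704]
```

View pics/s6.png

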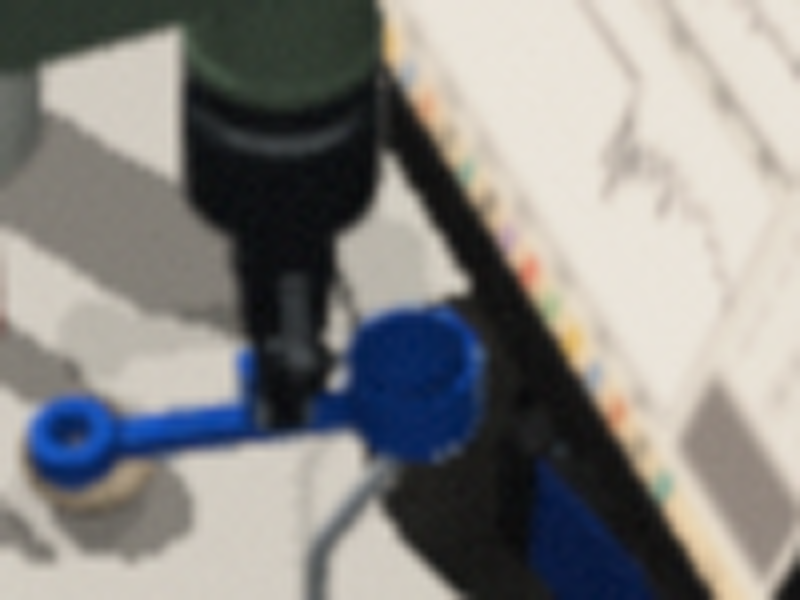

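```bash
python3 -m handwheel '[[0,0,-3,0,0],[0,0,-6,0,0],[0,0,-9,0,0],[0,0,-12,0,0],[0,0,-14,0,0],[0,0,-14,0,0]]' ;python3 - <<'E'
from h import *
o=robot.get_obs();print(o["ft_force"],o["moment"])
a=robot.snapshot("side");crop(a,220,110,320,185,8,"s7.png")
E
```

```text
time: 12.62
ee_pos: [0.6211, 0.054, 0.212]
tool_rot: [[-0.866, 0.501, -0.002], [0.501, 0.866, 0.001], [0.002, -0.0, -1.0]]
ft_force: [-4.7, 1.6, 5.8]
gripper_width: 0.0136
[-4.70759576  1.59915823  5.82449239] [-0.02972755  0.41036954 -0.1097601 ]
```

View pics/s7.png

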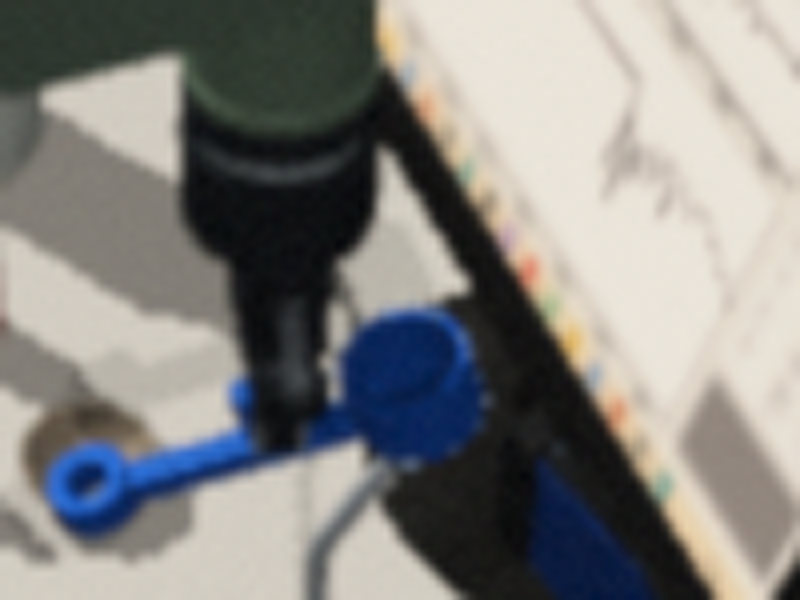

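```bash
cat >> h.py <<'E'
def holderpt(tcp,yaw,t,hy,hz,off=1.7,up=14.6):
    # pivot at TCP xy, 30 mm over underside; t = cup-up tilt deg; hy,hz holder coords mm (origin at grip underside)
    y=np.array([np.cos(np.radians(yaw)),np.sin(np.radians(yaw)),0]);c,s=np.cos(np.radians(t)),np.sin(np.radians(t))
    a,b=hy+off,hz-30
    return tcp+np.array([0,0,(30-up)/1e3])+(y*(a*c-b*s)+np.array([0,0,1])*(a*s+b*c))/1e3
E
python3 - <<'E'
from h import *
a=robot.snapshot("side");o=robot.get_obs();y=o["tool_rot"][:,1];yaw=np.degrees(np.arctan2(y[1],y[0]))-90+0
print(yaw)
for t in(0,10,13,16,19,22): print(t,proj(a,holderpt(o["ee_pos"],yaw,t,-85,18)),proj(a,holderpt(o["ee_pos"],yaw,t,52,34)))
print("seen boss",220+88/8-.5,110+480/8-.5)
crop(a,222,155,246,185,20,"boss4.png")
E
```

```text
-30.03165508046999
0 [228.31635396 164.96363143] [270.94658154 157.80809533]
10 [229.51975892 167.74738084] [270.56974208 155.92188989]
13 [230.02410183 168.53367895] [270.35756062 155.37512089]
16 [230.59162867 169.29393782] [270.10019315 154.83996817]
19 [231.22044655 170.02632941] [269.79816764 154.31798141]
22 [231.90853252 170.72911926] [269.45214552 153.81068539]
seen boss 230.5 169.5
```

View pics/boss4.png

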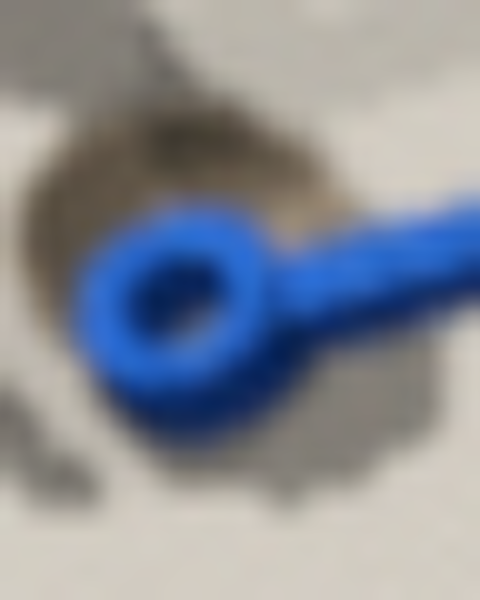

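```bash
python3 -m handwheel '[[0,0,12,0,0],[0,0,35,0,0],[-25,5,54,0,0],[-60,5,54,-6,0],[-74,5,54,-16,0],[-74,5,54,-26,0],[-74,5,54,-36,0],[-74,5,54,-46,0],[-74,5,54,-56,0],[-74,5,54,-66,0],[-74,5,54,-76,0],[-74,5,54,-86,0],[-74,5,54,-96,0],[-74,5,54,-106,0],[-74,5,54,-116,0],[-74,5,54,-126,0],[-74,5,54,-136,0],[-74,5,54,-146,0],[-74,5,54,-156,0],[-74,5,54,-166,0]]' ;  python3 -m handwheel '[[0,0,0,-8,0],[30,-1,0,-14,0],[65,-4,0,-14.5,0],[74,-4,0,-14.5,0],[74,-4,0,-14.5,0]]' ;python3 - <<'E'
from h import *
a=robot.snapshot("side");o=robot.get_obs();y=o["tool_rot"][:,1];yaw=np.degrees(np.arctan2(y[1],y[0]))-90
print(yaw)
for t in(13,16,19): print(t,proj(a,holderpt(o["ee_pos"],yaw,t,-85,18)),proj(a,holderpt(o["ee_pos"],yaw,t,-85,0)),proj(a,holderpt(o["ee_pos"],yaw,t,52,34)))
crop(a,220,115,300,175,10,"s8.png");crop(a,262,135,290,168,18,"boss5.png")
E
```

```text
time: 15.22
ee_pos: [0.5485, 0.0585, 0.2655]
tool_rot: [[0.959, -0.282, 0.0], [-0.282, -0.959, 0.0], [0.0, -0.0, -1.0]]
ft_force: [-0.1, -0.1, -0.8]
gripper_width: 0.0133
time: 15.85
ee_pos: [0.6221, 0.0545, 0.2649]
tool_rot: [[0.861, -0.508, -0.001], [-0.508, -0.861, -0.0], [-0.001, 0.001, -1.0]]
ft_force: [-0.7, -1.0, -0.6]
gripper_width: 0.0139
-210.52487703292252
13 [278.89016525 153.22638861] [277.38175886 157.00582304] [237.63280808 146.62347814]
16 [278.2998577  154.12827745] [276.51983435 157.86708251] [237.90809871 146.00769688]
19 [277.64755146 155.01217172] [275.60195775 158.70102494] [238.22958444 145.39786995]
```

View pics/s8.png

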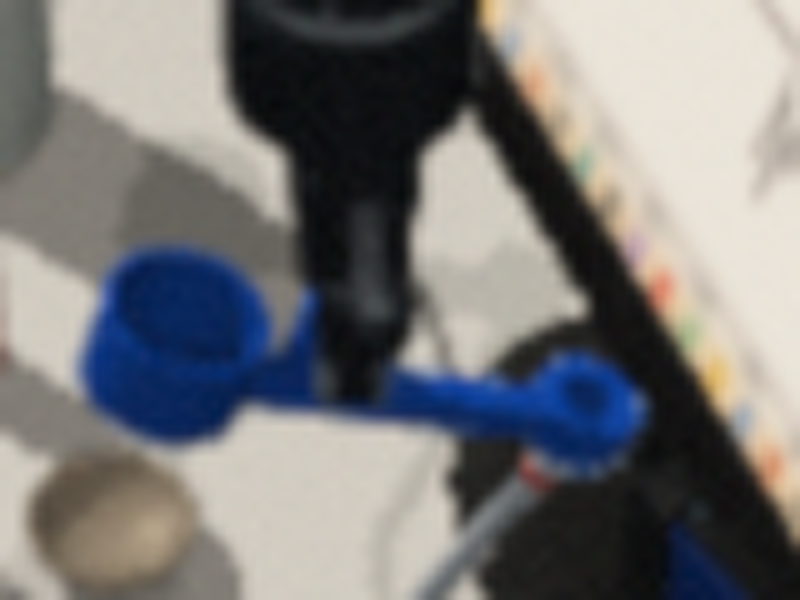

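View pics/boss5.png

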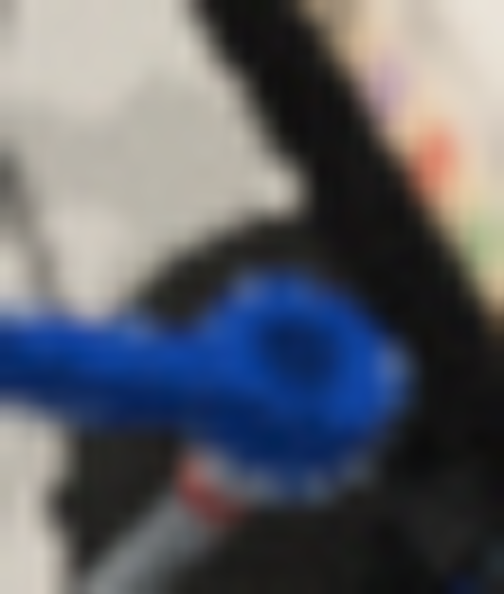

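```bash
python3 -m handwheel '[[3,-2,-1,0,0],[1,-0.5,-6,0,0],[-1.5,1,-11,0,0],[-4,2.5,-15.5,0,0],[-4,2.5,-15.5,0,0]]' ;python3 - <<'E'
from h import *
a=robot.snapshot("side");o=robot.get_obs();print(o["ft_force"],o["moment"])
crop(a,262,135,290,168,18,"boss6.png")
E
```

```text
time: 16.52
ee_pos: [0.6177, 0.0572, 0.2493]
tool_rot: [[0.862, -0.508, -0.001], [-0.508, -0.862, -0.0], [-0.001, 0.001, -1.0]]
ft_force: [0.2, 0.4, -1.4]
gripper_width: 0.0137
[-0.26874765 -0.31641804 -1.2518442 ] [-0.00829963  0.00810338  0.01766347]
```

View pics/boss6.png

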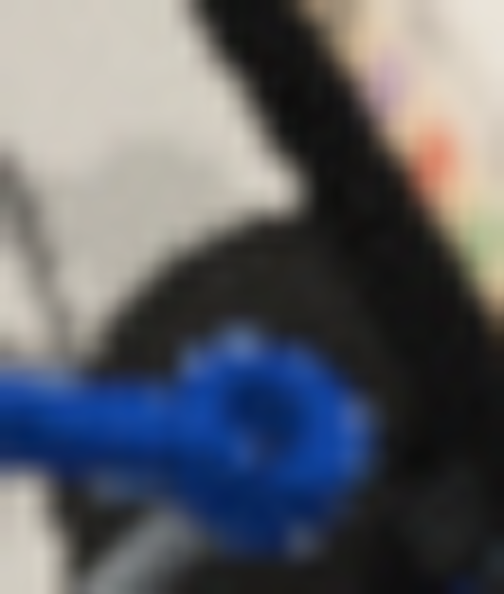

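```bash
python3 -m handwheel '[[-2,1.2,-4,0,0],[-4.3,2.5,-8.5,0,0],[-6.5,3.8,-13,0,0],[-6.5,3.8,-13,0,0]]' ;python3 - <<'E'
from h import *
a=robot.snapshot("side");o=robot.get_obs();print(o["ft_force"],o["moment"])
crop(a,262,135,290,168,18,"boss7.png")
E
```

```text
time: 17.08
ee_pos: [0.6113, 0.0609, 0.2363]
tool_rot: [[0.861, -0.508, -0.001], [-0.508, -0.861, -0.0], [-0.001, 0.001, -1.0]]
ft_force: [-0.4, 0.2, -0.8]
gripper_width: 0.0135
[-0.01185451 -0.40162647 -0.88904362] [-0.03669781  0.0148958  -0.00449283]
```

View pics/boss7.png

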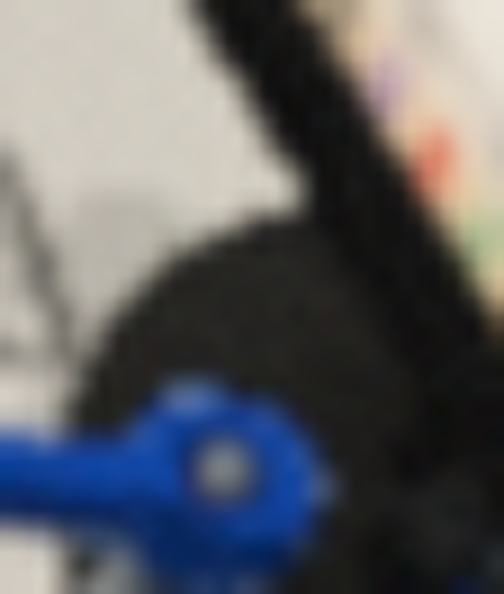

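```bash
python3 -m handwheel '[[-2.5,1.5,-5,0,0],[-5,3,-10,0,0],[-7.5,4.5,-15,0,0],[-10,5.9,-20,0,0],[-12.5,7.4,-25,0,0],[-15,8.9,-30,0,0],[-15,8.9,-30,0,0]]' ;python3 - <<'E'
from h import *
a=robot.snapshot("side");o=robot.get_obs();print(o["ft_force"],o["moment"])
crop(a,210,130,290,190,10,"s9.png")
E
```

```text
time: 18.0
ee_pos: [0.5963, 0.0698, 0.2063]
tool_rot: [[0.861, -0.508, -0.001], [-0.508, -0.861, -0.0], [-0.001, 0.001, -1.0]]
ft_force: [-0.6, -0.1, -0.9]
gripper_width: 0.0134
[-0.76944006 -0.43176602 -0.86099154] [ 0.07349731 -0.00268139  0.00237276]
```

View pics/s9.png

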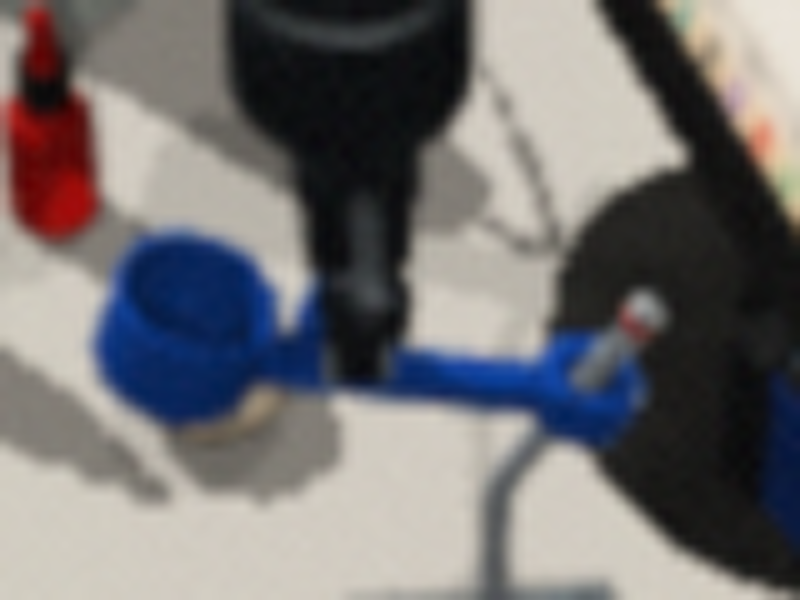

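```bash
python3 -m handwheel '[[-3,1.8,-6,0,0],[-6,3.5,-12,0,0],[-9,5.3,-18,0,0],[-12,7,-24,0,0],[-15,8.8,-30,0,0],[-18.1,10.6,-36.4,0,0],[-20.7,12.2,-42.5,0,0],[-22.6,13.3,-48.5,0,0],[-22.6,13.3,-48.5,0,0]]' ;python3 - <<'E'
from h import *
a=robot.snapshot("side");o=robot.get_obs();print(o["ft_force"],o["moment"])
crop(a,200,140,290,207,8,"s10.png")
E
```

```text
time: 19.18
ee_pos: [0.5737, 0.0831, 0.1578]
tool_rot: [[0.861, -0.508, -0.001], [-0.508, -0.861, -0.0], [-0.001, 0.001, -1.0]]
ft_force: [-0.6, 0.1, -0.7]
gripper_width: 0.0137
[-1.01809117 -0.0196054  -1.04822524] [-0.02995867 -0.01269603 -0.03999451]
```

View pics/s10.png

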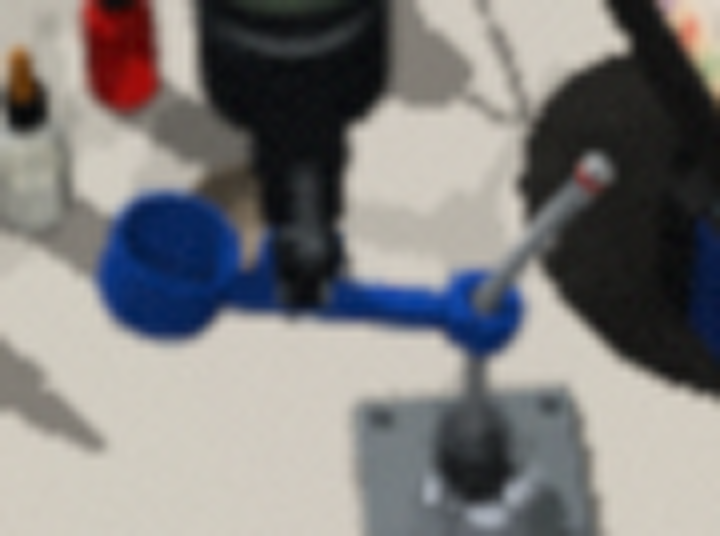

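```bash
python3 -m handwheel '[[-0.8,0.5,-5,0,0],[-1.3,0.8,-10,0,0],[-1.5,0.9,-16,0,0],[-1.5,0.9,-22,0,0],[-1.5,0.9,-26,0,0],[-1.5,0.9,-26,0,0]]' ;python3 - <<'E'
from h import *
a=robot.snapshot("side");o=robot.get_obs();print(o["ft_force"],o["moment"])
crop(a,220,140,310,207,8,"s11.png")
E
```

```text
time: 19.98
ee_pos: [0.5724, 0.0839, 0.1319]
tool_rot: [[0.861, -0.508, -0.001], [-0.508, -0.861, -0.0], [-0.001, 0.001, -1.0]]
ft_force: [0.1, -0.1, -0.6]
gripper_width: 0.0139
[-0.10578787 -0.01570588 -1.02742321] [-0.00774585 -0.01622359  0.04110435]
```

View pics/s11.png

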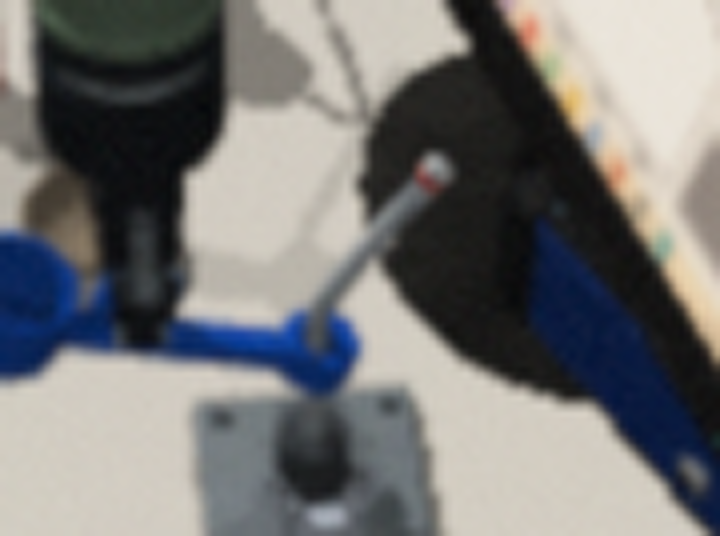

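```bash
python3 -m handwheel '[[-3.1,-7,0,5.5,0],[-5.6,-13,0,10.5,0],[-7.6,-19.2,0,15.5,0],[-9,-25.5,0,20.5,0],[-9.8,-31.9,0,25.5,0],[-10.1,-38.4,0,30.5,0],[-9.8,-44.9,0,35.5,0],[-9,-51.3,0,40.5,0],[-7.6,-57.6,0,45.5,0],[-5.6,-63.8,0,50.5,0],[-3.1,-69.8,0,55.5,0],[-0.1,-75.6,0,60.5,0],[3.3,-81,0,65.5,0],[7.3,-86.2,0,70.5,0],[11.7,-90.9,0,75.5,0],[16.4,-95.3,0,80.5,0],[21.6,-99.3,0,85.5,0],[26.5,-102.4,0,90,0],[26.5,-102.4,0,90,0]]' ;python3 - <<'E'
from h import *
a=robot.snapshot("side");b=robot.snapshot("top");o=robot.get_obs();print(o["ft_force"],o["moment"],o["joint_pos"])
crop(a,230,150,320,217,8,"s12.png");crop(b,215,140,295,200,8,"t12.png")
E
```

```text
time: 22.4
ee_pos: [0.6, -0.0185, 0.1327]
tool_rot: [[0.509, 0.861, 0.002], [0.861, -0.509, 0.0], [0.001, 0.002, -1.0]]
ft_force: [1.3, 1.2, -1.1]
gripper_width: 0.0139
[ 1.4582294   0.39326358 -0.83505517] [ 0.12203337 -0.3275745  -0.0938046 ] [-2.85557720e+00  2.48065418e+01  9.45708473e+01  2.35646181e-02
  6.05322788e+01  2.77483677e+01]
```

View pics/s12.png

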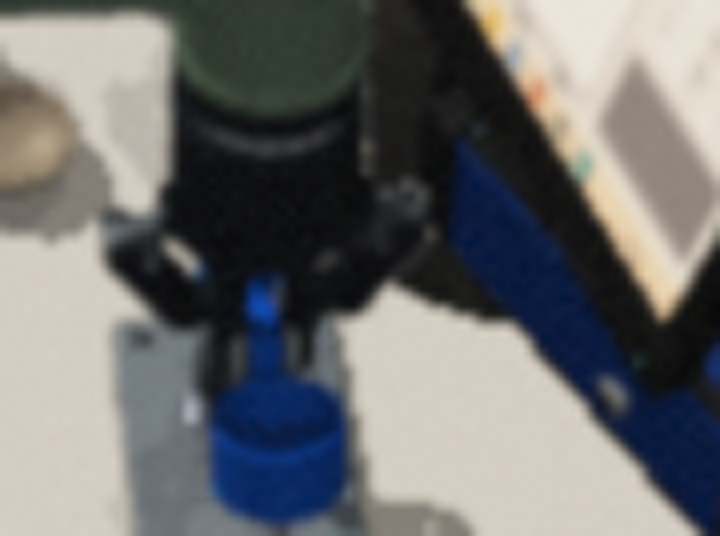

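View pics/t12.png

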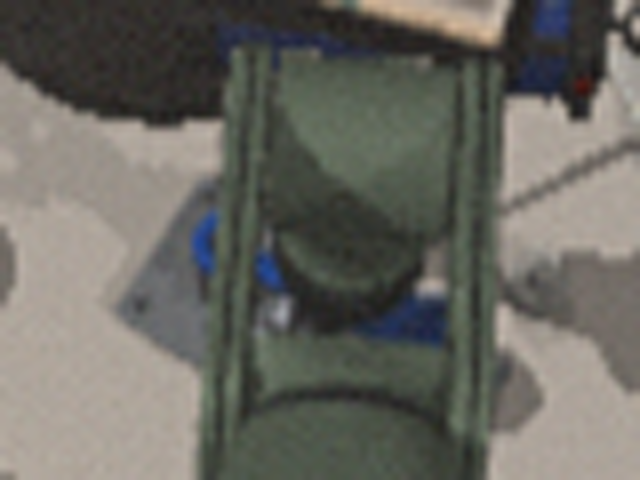

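```bash
python3 -m handwheel '[[0.4,0.7,-6,0,0],[0.4,0.7,-12,0,0],[0.4,0.7,-18,0,0],[0.4,0.7,-24,0,0],[0.4,0.7,-30,0,0],[0.4,0.7,-36,0,0],[0.4,0.7,-41,0,0],[0.4,0.7,-44,0,0],[0.4,0.7,-44,0,0]]' ;python3 - <<'E'
from h import *
a=robot.snapshot("side");o=robot.get_obs();print(o["ft_force"],o["moment"])
crop(a,230,150,320,240,7,"s13.png")
for t in(13,16,19):print(t,proj(a,holderpt(o["ee_pos"],239.5,t,52,34)))
E
```

```text
time: 23.62
ee_pos: [0.5994, -0.0178, 0.0881]
tool_rot: [[0.508, 0.861, -0.0], [0.861, -0.508, -0.0], [-0.0, -0.0, -1.0]]
ft_force: [0.9, 0.8, -0.7]
gripper_width: 0.0136
[-0.19886088  0.02834132 -0.93171669] [ 0.00892568 -0.03757374 -0.04701206]
13 [263.9172078  210.83344629]
16 [263.8990791  210.12678993]
19 [263.8751563  209.39275448]
```

View pics/s13.png

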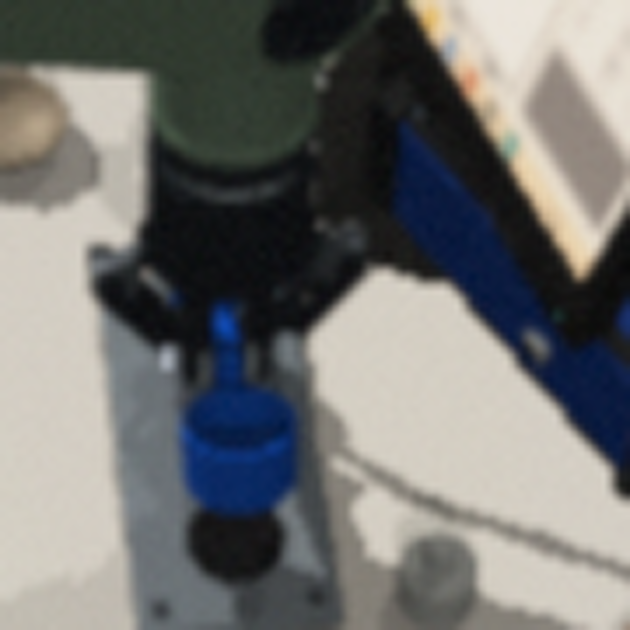

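```bash
python3 -m handwheel '[[0,0,-2.5,0,0],[-0.7,-1.1,-5.5,0,0],[-1.4,-2.3,-8.6,0,0],[-2,-3.4,-12,0,0],[-2.7,-4.6,-15,0,0],[-2.7,-4.6,-15,0,0]]' ;python3 - <<'E'
from h import *
a=robot.snapshot("side");o=robot.get_obs();print(o["ft_force"],o["moment"])
crop(a,230,150,320,240,7,"s14.png")
for t in(0,4,8,12,16):print(t,proj(a,holderpt(o["ee_pos"],239.5,t,52,34)))
E
```

```text
time: 24.42
ee_pos: [0.5968, -0.0232, 0.0738]
tool_rot: [[0.508, 0.861, 0.0], [0.861, -0.508, -0.001], [-0.001, 0.001, -1.0]]
ft_force: [-1.6, -2.4, 4.2]
gripper_width: 0.0134
[-1.3985576  -2.67061675  3.07605655] [-0.15343857  0.08134727 -0.02169863]
0 [264.18034583 217.50364164]
4 [264.18899169 216.75172312]
8 [264.1873077  215.93789135]
12 [264.1752523  215.06611386]
16 [264.15284225 214.14072243]
```

View pics/s14.png

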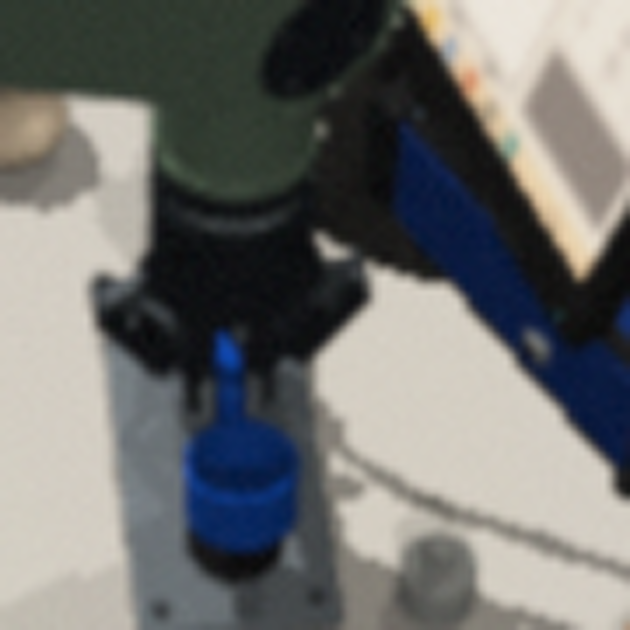

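```bash
python3 -m handwheel '[[-0.5,-0.8,-3,0,0],[-1,-1.6,-6,0,0],[-1.4,-2.4,-9,0,0],[-1.7,-2.9,-12,0,0],[-1.9,-3.2,-14,0,0],[-1.9,-3.2,-15.5,0,0],[-1.9,-3.2,-15.5,0,0]]' ;python3 - <<'E'
from h import *
a=robot.snapshot("side");o=robot.get_obs();print(o["ft_force"],o["moment"])
crop(a,230,150,320,240,7,"s15.png")
for t in(0,4,8):print(t,proj(a,holderpt(o["ee_pos"],239.5,t,52,34)))
E
```

```text
time: 25.35
ee_pos: [0.595, -0.0256, 0.0578]
tool_rot: [[0.508, 0.861, 0.0], [0.861, -0.508, -0.0], [-0.0, 0.0, -1.0]]
ft_force: [-2.0, -3.6, 4.5]
gripper_width: 0.0134
[-1.05965542 -3.49431116  4.0944518 ] [-0.20118757  0.03713725 -0.08012929]
0 [264.10813852 221.08095047]
4 [264.11660068 220.34033911]
8 [264.11481129 219.53785868]
```

View pics/s15.png

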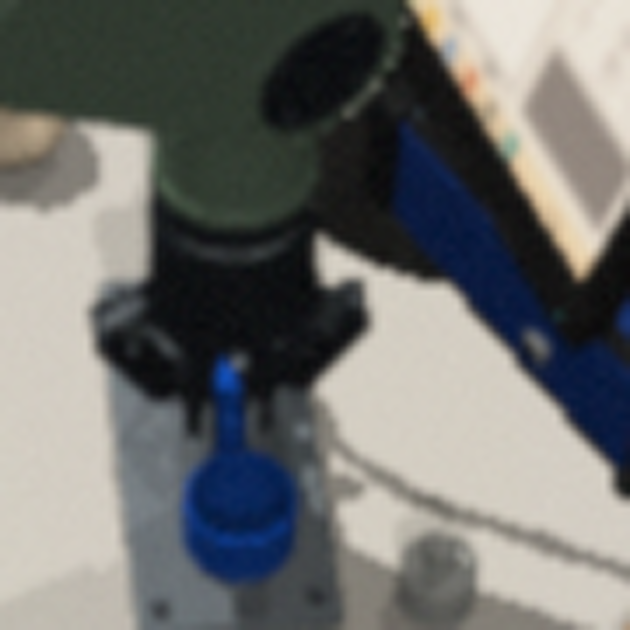

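```bash
python3 -m handwheel '[[0,0,-1.5,0,0],[0,0,-3,0,0],[0,0,-3,0,0]]' ; python3 -m handwheel '[[0,0,-1,0,0],[0,0,-2,0,0],[0,0,-2,0,0]]'
```

```text
time: 25.78
ee_pos: [0.5951, -0.0256, 0.0577]
tool_rot: [[0.508, 0.861, 0.001], [0.861, -0.508, -0.0], [0.001, 0.001, -1.0]]
ft_force: [-6.8, -3.1, 20.4]
gripper_width: 0.0133
time: 26.15
ee_pos: [0.5951, -0.0256, 0.0577]
tool_rot: [[0.508, 0.861, 0.002], [0.861, -0.508, -0.0], [0.001, 0.002, -1.0]]
ft_force: [-11.4, -2.9, 31.7]
gripper_width: 0.0138
```

```bash
python3 -m handwheel '[[0,0,4,0,0],[0,0,5,0,0],[0,0,5,0,0.45],[0,0,5,0,0.45],[0,0,5,0,0.45],[0,0,25,0,0.45],[0,0,80,0,0.5],[0,0,135,0,0.7],[-40,50,160,0,1],[-60,110,160,0,1],[-60,160,160,0,1],[-60,160,160,0,1]]';python3 - <<'E'
from h import *
a=robot.snapshot("side");b=robot.snapshot("top")
crop(a,230,160,320,240,8,"s16.png");crop(b,215,140,295,200,9,"t16.png")
np.save("s16.npy",a,allow_pickle=True);np.save("t16.npy",b,allow_pickle=True)
E
```

```text
time: 27.65
ee_pos: [0.5344, 0.1377, 0.2129]
tool_rot: [[0.504, 0.864, 0.0], [0.864, -0.504, 0.001], [0.001, -0.0, -1.0]]
ft_force: [0.2, -0.5, -0.2]
gripper_width: 0.0853
```

View pics/s16.png

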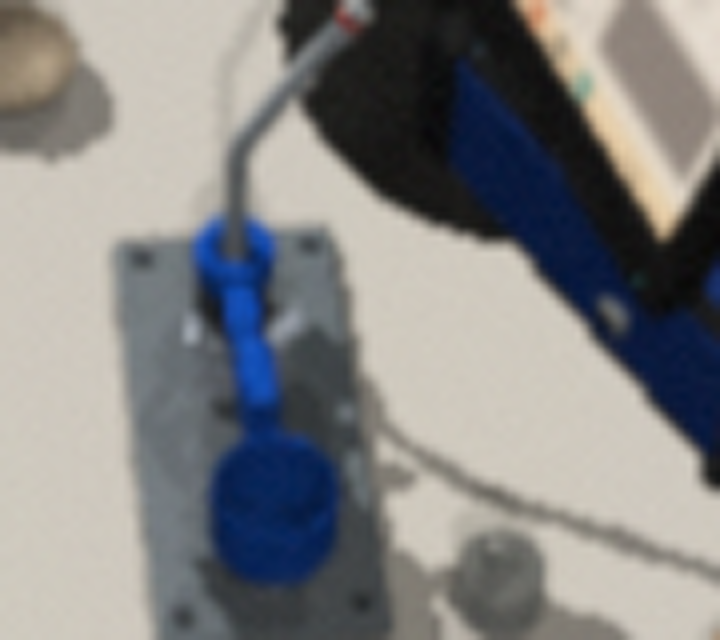

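View pics/t16.png

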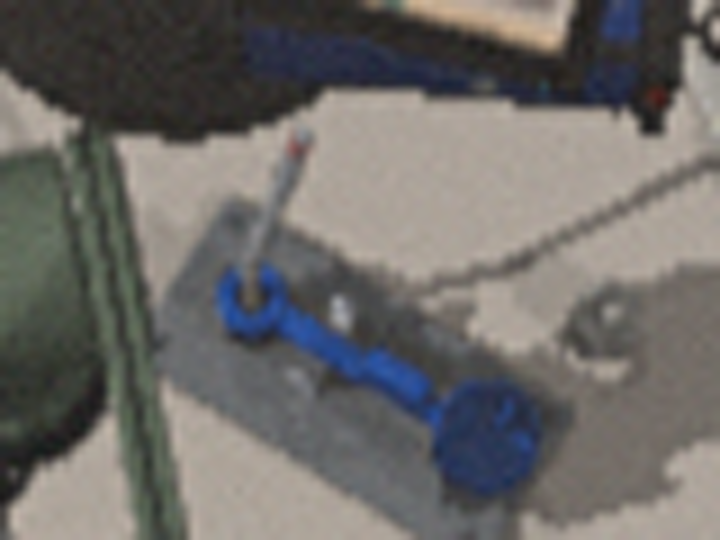

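```bash
python3 - <<'E'
from h import *
a=np.load("s16.npy",allow_pickle=True).item();b=np.load("t16.npy",allow_pickle=True).item()
ca=(230+276/8-.5,160+485/8-.5);cb=(215+487/9-.5,140+433/9-.5)
print("cup",onz(a,*ca,.079),onz(b,*cb,.079),tri(a,ca,b,cb))
ba=(230+235/8-.5,160+248/8-.5);bb=(215+251/9-.5,140+303/9-.5)
print("boss",onz(a,*ba,.063),onz(b,*bb,.063),tri(a,ba,b,bb))
E
```

```text
cup [ 0.56897525 -0.06958711  0.079     ] [ 0.5685352  -0.06904376  0.079     ] [ 0.56893512 -0.06919114  0.07839648]
boss [0.63709615 0.04689651 0.063     ] [0.63484454 0.04929392 0.063     ] [0.63682987 0.04880159 0.06045856]
```

```bash
python3 -m handwheel '[[4,16,0,10,1],[8,32,0,20,1],[12,50,0,30,1],[16,66,0,40,1],[20,83,0,50,1],[24,100,0,60,1],[28,116,0,70,1],[32,132,0,80,1],[36,150,0,90,0.8],[39,165,0,98,0.75],[39,165,-30,98,0.75],[39,165,-50,98,0.75],[39,165,-50,98,0.75]]';python3 - <<'E'
from h import *
a=robot.snapshot("side");b=robot.snapshot("top");o=robot.get_obs();print(np.degrees(np.arctan2(*o["tool_rot"][1::-1,1])))
crop(a,150,110,250,185,8,"s17.png");crop(b,160,140,230,200,9,"t17.png")
print("centre proj z.0,.108",proj(a,np.array([.573,.303,0])),proj(a,np.array([.573,.303,.108])))
E
```

```text
time: 29.38
ee_pos: [0.5736, 0.2973, 0.1607]
tool_rot: [[-0.923, 0.385, -0.004], [0.385, 0.923, -0.002], [0.003, -0.004, -1.0]]
ft_force: [-0.1, 0.3, -0.5]
gripper_width: 0.0642
67.38288175101434
centre proj z.0,.108 [203.92400357 165.51588824] [201.58851834 146.04772412]
```

View pics/s17.png

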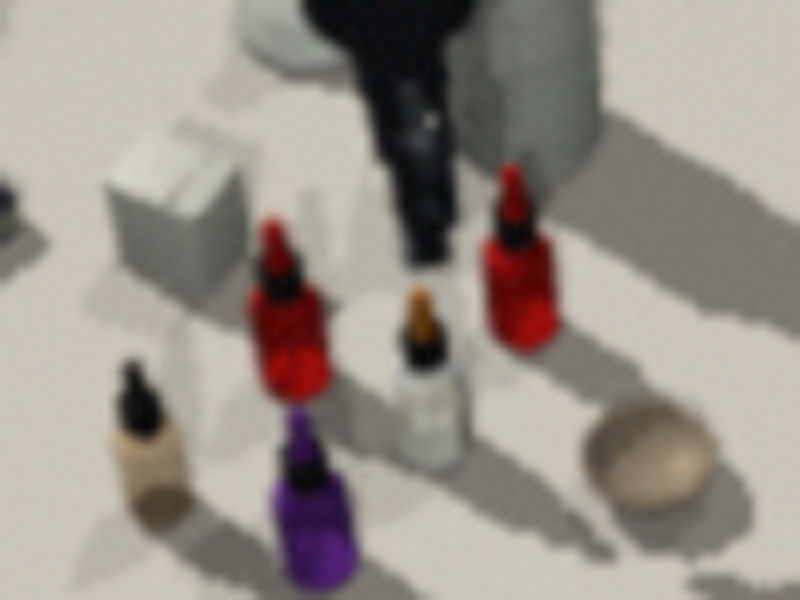

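View pics/t17.png

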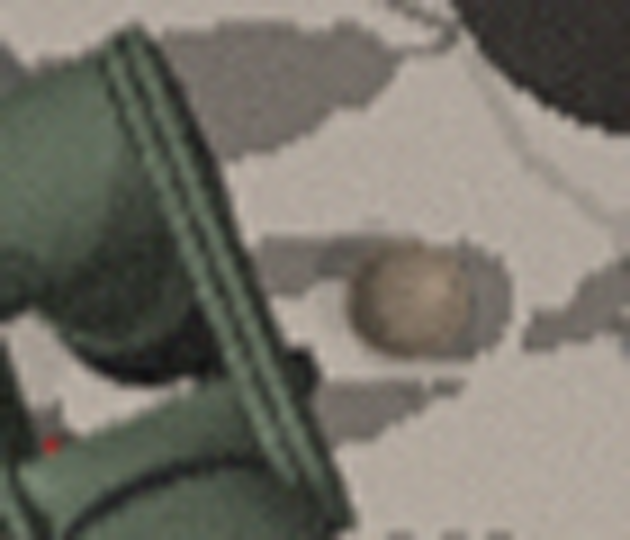

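```bash
python3 -m handwheel '[[0,0,0,0,0.75],[0,0,-40,0,0.75],[0,0,-80,0,0.75],[0,0,-110,0,0.75],[0,0,-122,0,0.75],[0,0,-122,0,0.75]]';python3 - <<'E'
from h import *
a=robot.snapshot("side");crop(a,150,110,250,185,8,"s18.png")
E
```

```text
time: 30.22
ee_pos: [0.5742, 0.2995, 0.0411]
tool_rot: [[-0.924, 0.383, 0.0], [0.383, 0.924, 0.0], [-0.0, 0.0, -1.0]]
ft_force: [-0.3, 0.2, 1.1]
gripper_width: 0.0642
```

View pics/s18.png

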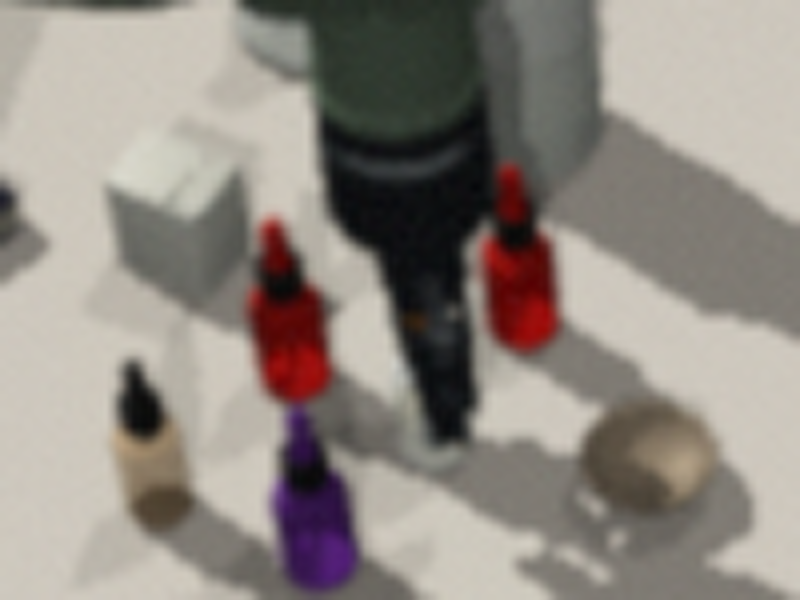

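```bash
python3 -m handwheel '[[-1.5,3,0,0,0.75],[-1.5,3,0,0,0.3],[-1.5,3,0,0,0.2],[-1.5,3,0,0,0.2],[-1.5,3,0,0,0.2],[-1.5,3,0,0,0.2]]' 30;  python3 -m handwheel '[[0,0,5,0,0.2],[0,0,20,0,0.2],[0,0,30,0,0.2],[0,0,30,0,0.2]]'; python3 - <<'E'
from h import *
o=robot.get_obs();print(o["ft_force"])
a=robot.snapshot("side");crop(a,150,110,250,185,8,"s19.png")
E
```

```text
time: 31.02
ee_pos: [0.573, 0.3028, 0.0419]
tool_rot: [[-0.924, 0.383, 0.002], [0.383, 0.924, 0.001], [-0.001, 0.002, -1.0]]
ft_force: [-1.2, 0.6, 5.4]
gripper_width: 0.0336
time: 31.52
ee_pos: [0.5732, 0.3027, 0.0722]
tool_rot: [[-0.924, 0.383, 0.002], [0.383, 0.924, 0.001], [-0.002, 0.002, -1.0]]
ft_force: [0.6, -0.2, -1.7]
gripper_width: 0.0339
[ 0.59196295 -0.15521516 -1.69279142]
```

View pics/s19.png

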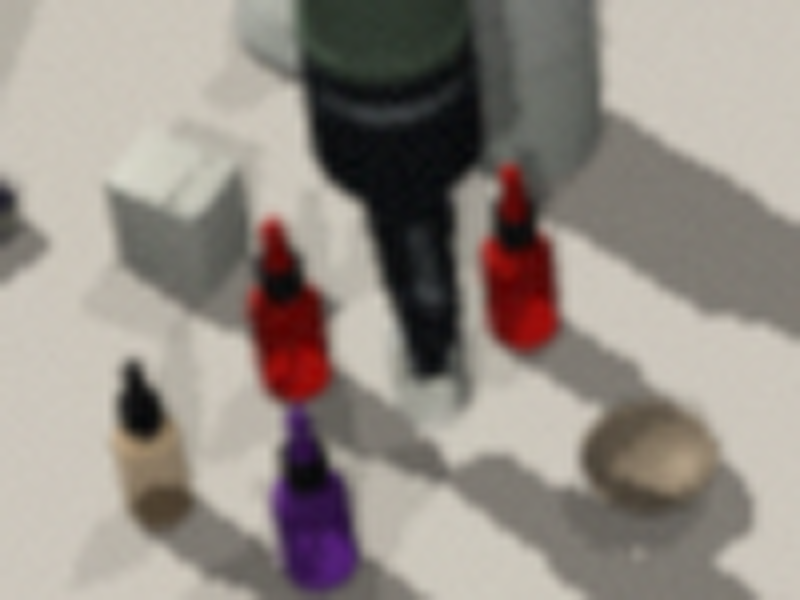

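```bash
python3 -m handwheel '[[0,0,40,0,0.2],[0,-5,80,0,0.2],[-10,-25,115,-10,0.2],[-25,-55,118,-20,0.2],[-45,-90,118,-30,0.2],[-60,-125,118,-40,0.2],[-70,-160,118,-50,0.2],[-75,-195,118,-60,0.2],[-75,-230,118,-70,0.2],[-70,-265,118,-80,0.2],[-60,-300,118,-90,0.2],[-40,-335,118,-98,0.2],[-20,-360,115,-98,0.2],[-5,-373,105,-98,0.2],[-5,-373,95,-98,0.2],[-5,-373,85,-98,0.2],[-5,-373,85,-98,0.2]]'; python3 - <<'E'
from h import *
o=robot.get_obs();print(o["ft_force"])
a=robot.snapshot("side");b=robot.snapshot("top");crop(a,230,160,300,235,8,"s20.png");crop(b,240,160,300,215,10,"t20.png")
np.save("s20.npy",a,allow_pickle=True)
t=o["ee_pos"];p=t-np.array([0,0,.042]);print(p,"bottom px",proj(a,p),"cup",proj(a,np.array([.5683,-.0705,.079])))
E
```

```text
time: 33.7
ee_pos: [0.566, -0.0695, 0.1546]
tool_rot: [[0.507, 0.862, -0.003], [0.862, -0.507, 0.001], [-0.001, -0.003, -1.0]]
ft_force: [0.3, 0.3, -1.6]
gripper_width: 0.0339
[ 0.28984212  0.27757308 -1.62746671]
[ 0.56601289 -0.06948633  0.11258463] bottom px [263.47127447 214.73170834] cup [264.0075008  220.41375434]
```

View pics/s20.png

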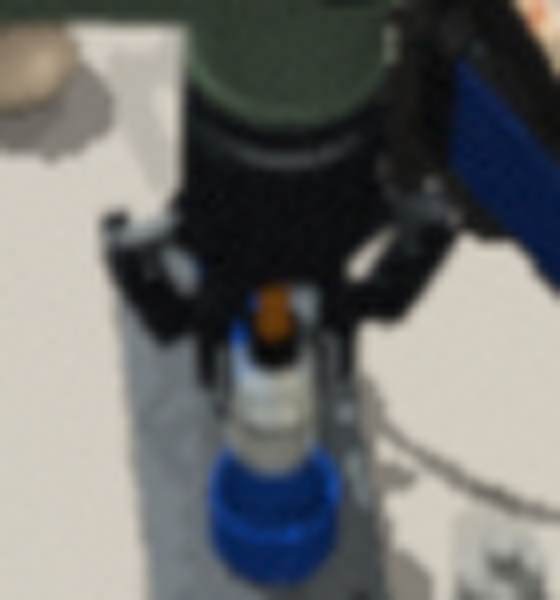

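View pics/t20.png

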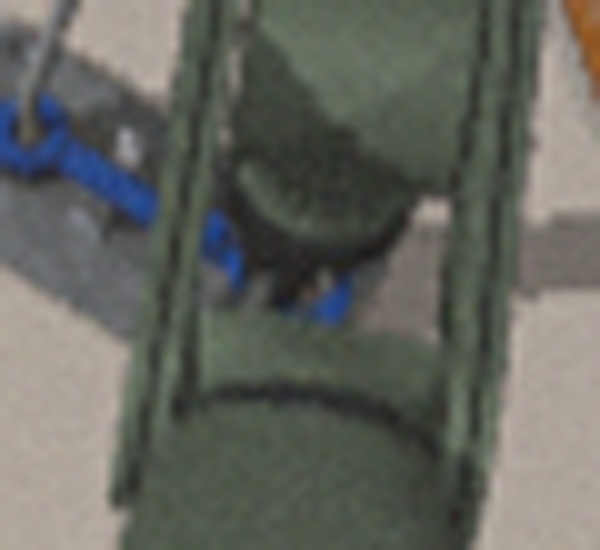

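```bash
python3 -m handwheel '[[0.5,0.5,0,0,0.2],[0.5,0.5,-12,0,0.2],[0.5,0.5,-24,0,0.2],[0.5,0.5,-36,0,0.2],[0.5,0.5,-48,0,0.2],[0.5,0.5,-56,0,0.2],[0.5,0.5,-56,0,0.2]]'; python3 - <<'E'
from h import *
o=robot.get_obs();print(o["ft_force"])
a=robot.snapshot("side");crop(a,230,160,300,235,8,"s21.png")
E
```

```text
time: 34.67
ee_pos: [0.5675, -0.0701, 0.099]
tool_rot: [[0.508, 0.861, -0.002], [0.861, -0.508, 0.0], [-0.001, -0.001, -1.0]]
ft_force: [0.4, 0.5, -0.2]
gripper_width: 0.0336
[ 0.44723383  0.48841963 -0.19640191]
```

View pics/s21.png

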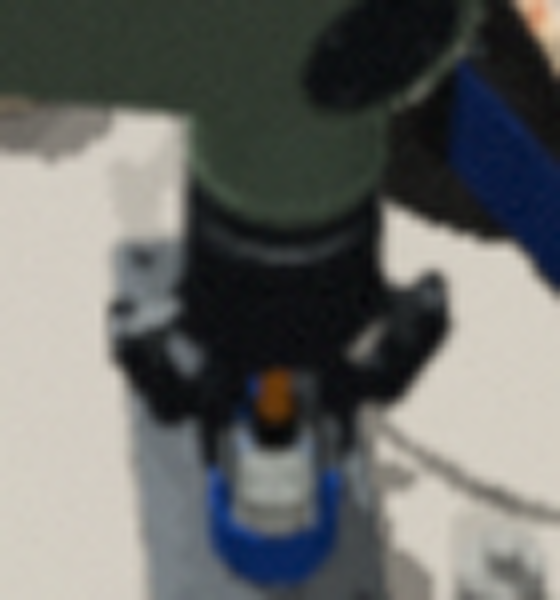

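```bash
python3 -m handwheel '[[0,0,-2,0,0.2],[0,0,-4,0,0.2],[0,0,-5,0,0.2],[0,0,-6,0,0.2],[0,0,-6,0,0.2]]';python3 -m handwheel '[[0,0,-1,0,0.2],[0,0,-2,0,0.2],[0,0,-2,0,0.2]]'
```

```text
time: 35.35
ee_pos: [0.5679, -0.0701, 0.0938]
tool_rot: [[0.508, 0.861, -0.0], [0.861, -0.508, -0.0], [-0.0, -0.0, -1.0]]
ft_force: [0.0, 0.7, -1.1]
gripper_width: 0.0334
time: 35.72
ee_pos: [0.5678, -0.0701, 0.0917]
tool_rot: [[0.508, 0.861, -0.0], [0.861, -0.508, -0.0], [-0.0, -0.0, -1.0]]
ft_force: [-0.4, 1.5, -0.7]
gripper_width: 0.0338
```

```bash
python3 -m handwheel '[[0,0,-1,0,0.2],[0,0,-1,0,0.2],[0,0,-1,0,0.2]]';python3 -m handwheel '[[0,0,-1,0,0.2],[0,0,-1,0,0.2]]'
```

```text
time: 36.1
ee_pos: [0.568, -0.0701, 0.0909]
tool_rot: [[0.508, 0.861, 0.0], [0.861, -0.508, -0.0], [0.0, 0.0, -1.0]]
ft_force: [0.2, -0.2, -0.7]
gripper_width: 0.0339
time: 36.35
ee_pos: [0.5682, -0.0701, 0.0908]
tool_rot: [[0.508, 0.861, 0.001], [0.861, -0.508, -0.0], [0.001, 0.001, -1.0]]
ft_force: [-0.4, 0.2, 5.5]
gripper_width: 0.0337
```

```bash
python3 -m handwheel '[[0,0,0,0,0.44],[0,0,0,0,0.5],[0,0,0,0,0.65],[0,0,0,0,0.7],[0,0,0,0,0.7],[0,0,15,0,0.7],[0,0,50,0,0.7],[0,0,100,0,0.7],[0,0,150,0,0.7],[-50,60,160,0,0.7],[-80,120,160,0,0.7],[-80,180,160,0,0.7],[-80,180,160,0,0.7]]'; python3 - <<'E'
from h import *
a=robot.snapshot("side");b=robot.snapshot("top");crop(a,230,150,310,235,7,"s22.png");crop(b,215,140,295,200,9,"t22.png");crop(a,150,110,250,185,5,"s22b.png")
cv2.imwrite("pics/full22.png",a["frame"][:,:,::-1]);np.save("s22.npy",a,allow_pickle=True);np.save("t22.npy",b,allow_pickle=True)
print(proj(a,np.array([.5683,-.0703,.157])),proj(b,np.array([.5683,-.0703,.157])))
E
```

```text
time: 37.98
ee_pos: [0.4872, 0.1126, 0.2513]
tool_rot: [[0.505, 0.863, 0.002], [0.863, -0.505, 0.001], [0.002, 0.001, -1.0]]
ft_force: [1.0, -0.7, 0.3]
gripper_width: 0.0596
[264.49115673 206.52809163] [269.91362    184.22127361]
```

View pics/s22.png

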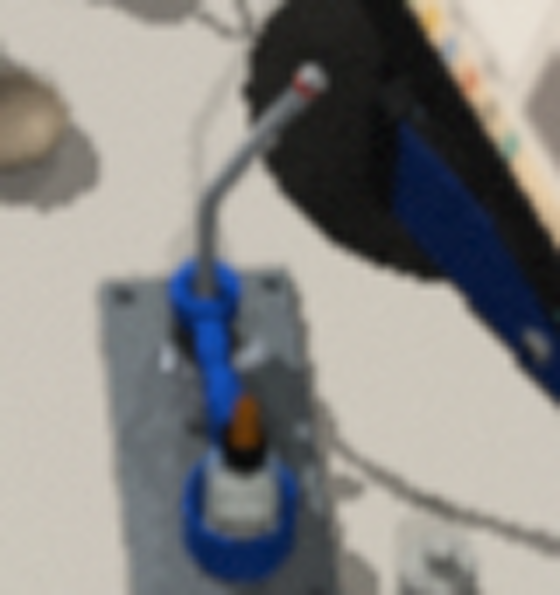

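View pics/t22.png

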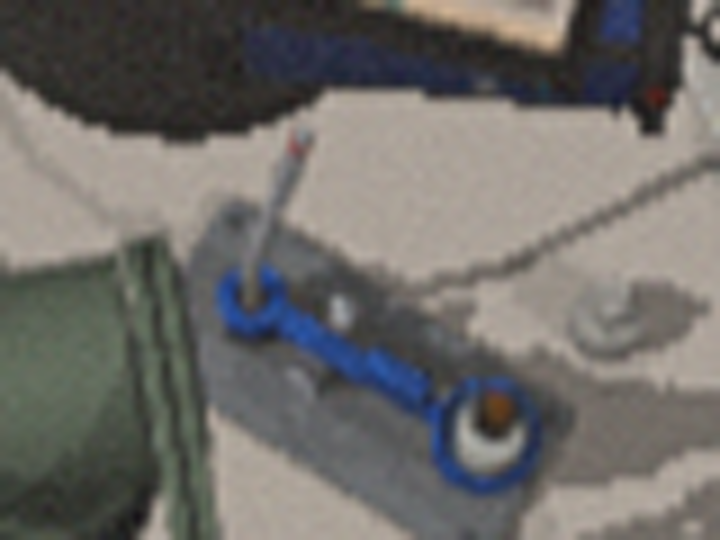

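View pics/full22.png

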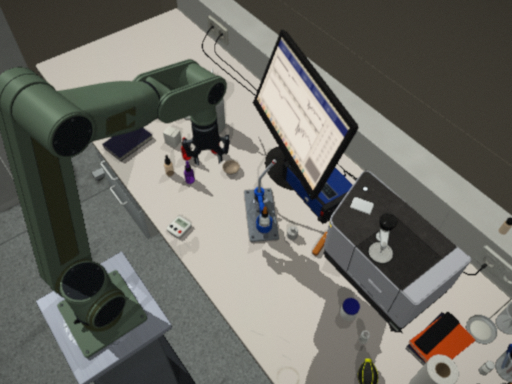

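```bash
python3 - <<'E'
from h import *
o=robot.get_obs();print(o["time"],np.abs(o["dq"]).max());print(robot.finish_job())
E
```

```text
38.075 2.7994419909289006
the job is handed in; nothing more can be done
None
```

The holder is seated on the stand and the clear bottle with the orange teat stands upright in its cup. I handed the job in at about 38 s of the 69 s limit; no verdict is reported.

**Holder:** My first try at threading the boss with the holder level did not work. The bore met the rod with about 10 N sideways and would not go on, because a level bore cannot pass the 30° leg. I backed off and tilted the holder about 16° in the grip by pressing the cup's underside on the rod tip, at about 6 N. After that the boss went over the tip and round the bend with almost no contact force (about 1 N). I turned it 90° on the vertical leg and levelled it against the stop collar. I then pressed it home until it stopped moving, at about 32 N. In both camera views the arm sits between the fork cheeks. I measured the cup rim at 78.4 mm (79 expected) and the boss top at 60.5 mm (63 expected). The boss reading is 2.5 mm low, about the accuracy of the cameras.

**Bottle:** I set it down with about 5–7 N of contact and let go. Afterwards the teat tip was within about 0.2 pixel of the upright position in both views.

**Other things:** In the last picture I saw no sign that the amber bottle or the others had moved, but the arm partly hid the two red bottles. The robot was clear of everything at hand-in, with a joint still moving at about 3°/s.

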